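Load the bench mill and set its grinding gap

TASK

Pour the six pellets from the metal cup into the mill's hopper and stand the empty cup upright back on the bench. Then set the grinding gap: screw the knurled cap on the mill's head clockwise until it bottoms out, back it off a quarter turn, and finish still gripping the cap there, because the program ends holding it while a colleague locks it. Leave the other things on the bench where they are.

Things in the scene. Friction and masses are not known exactly. Their poses are not given: they have to be found in the camera images.
- cup_mid (a point): Centre, half-way up (30 mm above its underside), of the open bare-metal sample cup: straight-sided, 60 mm tall, 58 mm across, wall 2.5 mm, floor 4 mm; z is the cup's axis, up when it stands. It stands on the bench to the right of the mill and holds six pellets; about 0.09 kg empty.
- hopper_mouth (a point): Centre of the open mouth of the steel hopper, a round funnel at the right-hand end of the grey bench mill: 112 mm across the rim outside, 106 mm inside, rim 118 mm above the bench. The mill is fixed to the bench (160 x 270 mm, base 50 mm high; behind and between hopper and cap a hump 75 mm high). x points to the mill's rear, y to its left, towards the cap, z up.
- hopper_floor (a point): Centre of the hopper's closed inner floor, 56 mm below the mouth, 54 mm across.
- cap_grip (a point): Centre, half-way up, of the dark steel knurled cap at the left-hand end of the mill, 150 mm from the hopper's axis: a round cap 45 mm across and 40 mm tall, axis upright, with a raised black pointer bar on top running from the axis to the rim along the cap's -x. It sits on its thread, this point about 121 mm above the bench; below it is a 56 mm shoulder (top 99.5 mm above the bench) with marks. z up.
- gap_cap (a joint): Turn of the knurled cap on its right-hand thread, rad: grows as the cap is turned clockwise seen from above (screwed down), which also lowers it by 6 mm a turn. It starts somewhere between 1.9 and 3.0 and bottoms out against a hard stop at 4.50, where the cap sits on the shoulder. It stays where it is left; turning takes about 0.1 N m.
- pellet_0_center (a point): Centre of one of the six alike dark grey ore pellets, round balls 15 mm across, 12 g, that start in the cup.
- pellet_1_center (a point): Centre of one of the six alike dark grey ore pellets, round balls 15 mm across, 12 g, that start in the cup.
- pellet_2_center (a point): Centre of one of the six alike dark grey ore pellets, round balls 15 mm across, 12 g, that start in the cup.
- pellet_3_center (a point): Centre of one of the six alike dark grey ore pellets, round balls 15 mm across, 12 g, that start in the cup.
- pellet_4_center (a point): Centre of one of the six alike dark grey ore pellets, round balls 15 mm across, 12 g, that start in the cup.
- pellet_5_center (a point): Centre of one of the six alike dark grey ore pellets, round balls 15 mm across, 12 g, that start in the cup.
- timer: White bench timer lying flat, 68 x 62 x 19 mm, near the front edge; origin at its underside. Not to be moved.
- marker: Capped marker pen lying on the bench, 135 mm long, 17 mm thick, near the front edge; origin at its underside. Not to be moved.
- small_bottle: Small white plastic bottle with a cap, 34 mm across, 62 mm tall, behind the cup; origin at its underside. Not to be moved.
- tape_roll: Roll of adhesive tape lying flat, 98 mm across, 25 mm high, to the left of the mill; origin at its underside. Not to be moved.
There are look-alikes about, which are no part of the job. Of the things like the part that bears cup_mid, leave any that is green; of the rest the smaller one is meant.

How it is judged:
By the outcome, as a careful person would: the job done as asked, in the order asked, and still so for the second after the job is handed in, while the arm keeps its last pose, push and grip.
It also fails if it takes over 58 s, if anything falls off the work surface, if the arm or the gripper's body presses on something with over 40 N, if the wrist force passes 120 N, or if a joint passes its speed limit or range.

ROBOT

A 6-joint arm with a two-finger parallel gripper is mounted at the origin on a cart in front of the work surface, level with it; the furniture and walls round the work are solid. World frame = base frame: x ahead of the robot, y to its left, z up, the work surface at z = 0. Lengths are in m, angles in rad, forces in N, time in s.
With the tool pointing down it reaches from about 0.3 to 0.85 m from the base axis. Payload 4.2 kg.
Tool frame: the origin (TCP) lies at the very end of the fingers, on their centre line; the grasp point (between the pads) lies behind it (arm.grasp_offset is the z of the grasp point in the tool frame, in m); z points along the fingers, y is the direction in which the jaws open and shut (so a half turn about z gives the same grasp; the last joint's range is limited). The gripper opens to 91 mm and grips with 3 to 60 N. Pads are 32 mm wide; open, the fingers measure 118 mm over their backs; the gripper's body (76 mm by 178 mm) begins 60 mm behind the grasp point.
Start: joints at [1.147, 0.32, 1.565, -0, 1.257, -0.02], TCP at [0.226, 0.529, 0.214] pointing down, gripper open.
Joint ranges: [-3.11, 3.11], [-0.84, 2.01], [0.21, 2.61], [-1.34, 4.49], [0.05, 2.63], [-2.56, 2.56]. Speed limits (rad/s): [2.57, 2.57, 3.14, 3.14, 3.14, 3.14].

INTERFACE

Orientations are given as a 3x3 rotation matrix whose columns are the frame's x, y, z axes.
In Python, from workcell import sensors, capture, camera_model, arm, recognise, silhouettes, mark_of gives the robot as it stands.
- The arm moves only by the tool jog_arm, never from a script. Its argument "steps" is a list of rows, each a list of 3 entries, a list of its own where there are three numbers: the finger opening in mm, from 0 to 91.2, then the shift along the tool's x, y, z in units of 60 mm (1.0 is 60 mm), then the turn about the tool's z in degrees. In form: [[claw, [tx, ty, tz], spin], ...]. A call has 1 to 12 rows; each row is the pose to reach, as a shift and turn from the pose commanded when the call began, along the tool's axes at that moment; what a row does not reach only later rows make up. A row lasts 1/8 s, in which the tool goes at most 62.5 mm and 10.7 degrees, less where a joint would pass 70% of its speed; a pose out of reach is approached as far as the arm can. A call with a gripper value outside its range is refused whole. The fingers move at their own pace and stop on an object; "squeeze" is the grip in N (left out, the last holds). Time passes only in rows, so rows that repeat a pose let the fingers close. It gives the time, the measured TCP pose, the force and the opening at its end, in the units of the state.
- sensors.read_state(): the state, without advancing time (a new reading comes with each control period).
- capture(name): name is "scene" or "top" or "wrist"; returns the picture (480x640x3 uint8, blue, green, red); there is no depth.
- camera_model(name): a dict with "intrinsics" (3x3 intrinsics, pixels), "R" (3x3) and "t" (3): a world point X has camera coordinates R X + t; the wrist camera has in their place "mount" (4x4, takes a point from camera to tool coordinates, whose origin is the TCP and whose axes are the flange's). Camera axes: x right, y down, z forward; pixel columns grow to the right and rows downward; lengths in m; the calibration is good to about 2 mm. A picture is of the moment at which its call begins: read the wrist's pose just before it. camera_model takes no time and is no camera call.
- arm.sign_off(): hands the job in, once; it reports no verdict.
Trained networks look in the newest picture that a camera, given by its name, has taken for a name from the list of things; names that differ only in an ending like _2 or _b are one class to them, and where a whole thing is asked for, a point or a joint stands for the part that bears it (a point fixed in the world has none). Each returns a list of dicts, best first, with "p" (0 to 1); they miss things now and then, are a little off and sometimes report something else, mostly with a low value. They report only what shows in the picture. A call takes as long as a camera call. They do not tell look-alikes from the thing itself.
- recognise(camera, label): "point" ([x, y, z] in m, in the coordinates of the camera as it stood for that picture, good to about 4 mm: the middle of the surface that is visible of it).
- silhouettes(camera, label): "region" (480x640 bool, what is visible of it).
- mark_of(camera, label): "point" ([x, y, z] in m, in the coordinates of the camera as it stood for that picture, good to about 4 mm: a listed point, or the origin of a listed thing).
The state is a dict: "time": time; "joint_pos": joint angles; "joint_vel": joint speeds; "joint_torque": joint torques, N m; "tcp_pos": TCP position; "ee_rot": TCP orientation; "force": force on the tool from outside, world axes, zero at the start; "ft_torque": the same for the moment, N m; "opening": finger opening in m.
Only numpy, scipy, OpenCV 4.12 (cv2) and the standard library are available. Lean on these libraries where they do the work, as an engineer would, in place of code of your own. Each camera call takes 0.05 s, during which the arm holds its last target.

## Working session

There is one attempt and no reset: what is moved stays moved. The work goes in short steps, Python scripts to look and compute and a tool call to move; the robot and the scene stay as the last step left them, time stands still between calls to the robot, and variables do not carry over. Pictures are saved under pics/ and viewed, and the job is handed in when it is done.

Besides the shell and the picture viewer there is one more tool, called as name(argument=value, ...), one argument or row to a line, values as JSON. jog_arm: Moves the arm, as the interface text tells. Its arguments: {"type":"object","properties":{"steps":{"type":"array"},"squeeze":{"type":"number"}},"required":["steps"]}

```bash
ls; mkdir -p pics
python3 - <<'E'
from workcell import sensors, capture, camera_model, arm, recognise, silhouettes, mark_of
import cv2,numpy as np
s=sensors.read_state()
for k,v in s.items(): print(k,np.round(v,3).tolist())
print(arm.grasp_offset,[a for a in dir(arm) if a[0]!='_'])
for n in("scene","top"):
    im=capture(n);cv2.imwrite(f"pics/{n}0.png",im)
    cm=camera_model(n);print(n,np.round(cm["intrinsics"],1).tolist(),np.round(cm["R"],3).tolist(),np.round(cm["t"],3).tolist())
    R=np.array(cm["R"]);t=np.array(cm["t"])
    for l in["cup_mid","hopper_mouth","cap_grip"]:
        for d in mark_of(n,l)[:4]:
            p=np.array(d["point"]);uv=np.array(cm["intrinsics"])@p
            print(n,l,round(d["p"],2),np.round(R.T@(p-t),4),np.round(uv[:2]/uv[2]))
print(camera_model("wrist"))
E
```

```text
pics
time 0.0
joint_pos [1.147, 0.32, 1.566, -0.0, 1.257, -0.02]
joint_vel [-0.001, -0.001, 0.001, 0.001, 0.0, -0.001]
joint_torque [-0.0, -41.247, -23.198, 0.073, 0.046, -0.0]
tcp_pos [0.226, 0.528, 0.213]
ee_rot [[-0.92, 0.393, -0.001], [0.393, 0.92, -0.002], [0.0, -0.002, -1.0]]
force [-0.674, -0.123, -0.847]
ft_torque [0.001, 0.004, 0.042]
opening 0.091
-0.0188 ['IKError', 'grasp_offset', 'sign_off']
scene [[552.5, 0.0, 315.3], [0.0, 552.5, 240.4], [0.0, 0.0, 1.0]] [[0.649, -0.76, 0.005], [-0.543, -0.469, -0.697], [0.532, 0.45, -0.717]] [-0.383, 0.332, 0.972]
scene cup_mid 0.63 [ 0.4108 -0.2814  0.0394] [368. 354.]
scene cup_mid 0.6 [ 0.5192 -0.373   0.0255] [439. 348.]
scene cup_mid 0.55 [ 0.4045 -0.4044  0.0394] [421. 395.]
scene hopper_mouth 0.82 [ 0.594  -0.0684  0.1182] [342. 221.]
scene cap_grip 0.85 [0.6077 0.0802 0.1231] [294. 186.]
top [[515.3, 0.0, 308.3], [0.0, 515.3, 251.5], [0.0, 0.0, 1.0]] [[-0.018, -1.0, -0.001], [-0.998, 0.018, -0.063], [0.063, -0.0, -0.998]] [-0.04, 0.513, 1.379]
top cup_mid 0.97 [ 0.4087 -0.4045  0.043 ] [443. 288.]
top cup_mid 0.94 [ 0.4178 -0.2793  0.035 ] [395. 285.]
top cup_mid 0.59 [ 0.5255 -0.3714  0.0297] [428. 244.]
top hopper_mouth 0.91 [ 0.5954 -0.0687  0.1153] [315. 216.]
top cap_grip 0.56 [0.6015 0.0834 0.1224] [255. 214.]
{'intrinsics': array([[351.92634142,   0.        , 321.70890759],
       [  0.        , 351.92634142, 239.8075667 ],
       [  0.        ,   0.        ,   1.        ]]), 'mount': array([[-3.80603758e-04, -9.65121805e-01, -2.61800988e-01,
         7.40435877e-02],
       [ 9.99998061e-01,  1.38472736e-04, -1.96426332e-03,
        -2.78522571e-04],
       [ 1.93200566e-03, -2.61801228e-01,  9.65119881e-01,
        -1.71200944e-01],
       [ 0.00000000e+00,  0.00000000e+00,  0.00000000e+00,
         1.00000000e+00]])}
```

View pics/scene0.png

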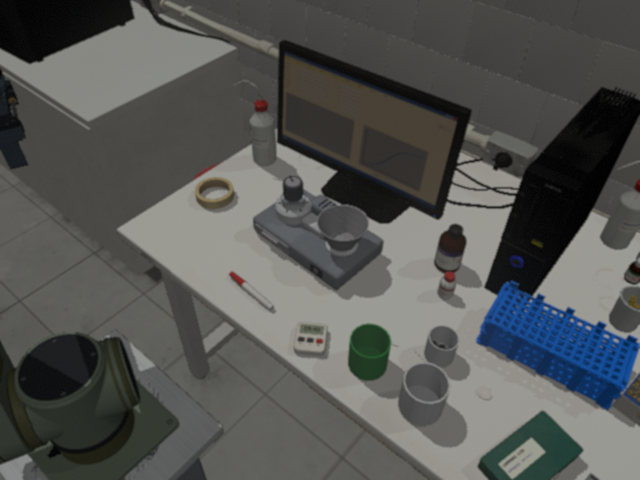

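View pics/top0.png

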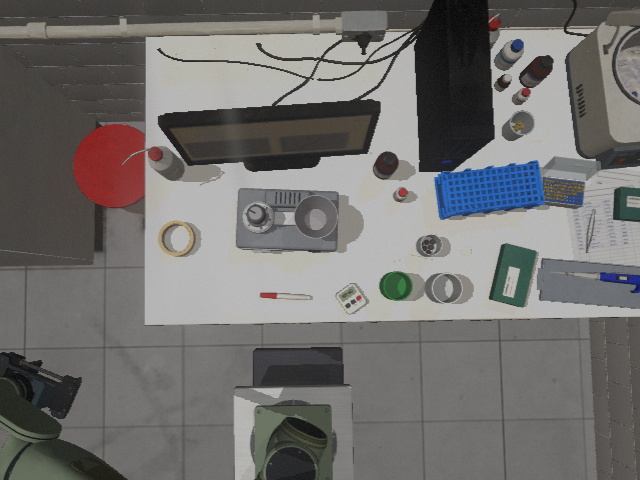

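Run:
```python
import cv2,numpy as np
a=cv2.imread("pics/top0.png")[200:330,230:480];b=cv2.imread("pics/scene0.png")[300:430,330:480]
a=cv2.resize(a,None,fx=3,fy=3,interpolation=3);cv2.imwrite("pics/topc.png",a)
cv2.imwrite("pics/scenec.png",cv2.resize(b,None,fx=4,fy=4,interpolation=3))
```

```text
(no output)
```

View pics/topc.png

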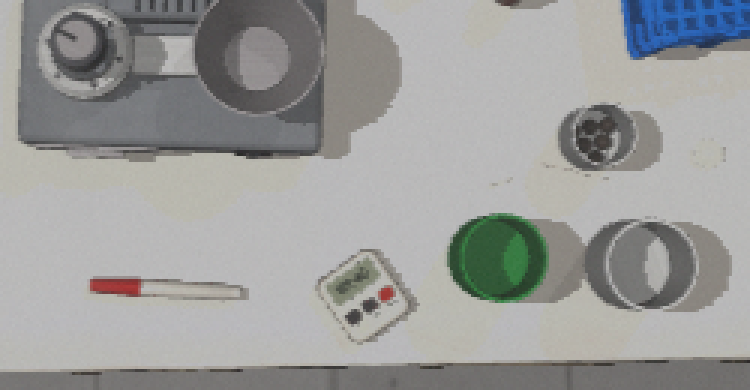

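View pics/scenec.png

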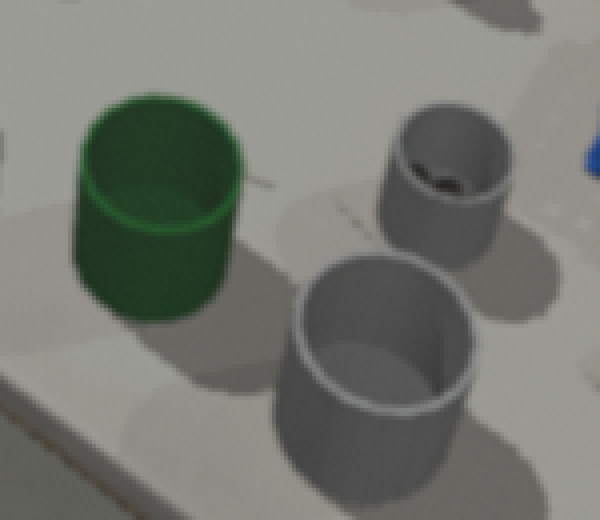

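The candidates in the top view are:
- Green cup at (395,285), which is excluded.
- Large grey cup at (443,288), which is empty and excluded as the larger grey one.
- Small grey cup at (428,244), which holds dark pellets. This is the one meant, at about (0.522, -0.372).

The jog has no tilt axis, so I'll check what the arm does at its reach limit while lifting to a clear height.

jog_arm(
  steps=[
    [91,[0,0,-1],0],
    [91,[0,0,-2],0],
    [91,[0,0,-3],0],
    [91,[0,0,-4],0],
    [91,[0,0,-5],0],
    [91,[0,0,-6],0],
    [91,[0,0,-7],0],
    [91,[0,0,-8],0],
    [91,[0,0,-9],0],
    [91,[0,0,-10],0],
  ],
)

```text
time: 1.65
tcp_pos: [0.1698, 0.3979, 0.6988]
ee_rot: [[-0.92, 0.392, -0.022], [0.393, 0.918, -0.045], [0.003, -0.05, -0.999]]
force: [-0.3, -0.1, 0.9]
opening: 0.0908
```

jog_arm(
  steps=[
    [91,[0,0,-1],0],
    [91,[0,0,-2],0],
    [91,[0,0,-3],0],
  ],
)

```text
time: 2.02
tcp_pos: [0.1615, 0.3777, 0.7149]
ee_rot: [[-0.92, 0.393, -0.006], [0.393, 0.919, -0.01], [0.002, -0.012, -1.0]]
force: [0.4, -0.6, 0.7]
opening: 0.0912
```

Run:
```python
from workcell import sensors
import numpy as np
s=sensors.read_state()
for k,v in s.items(): print(k,np.round(v,4).tolist())
```

```text
time 2.025
joint_pos [1.1374, 0.3135, 0.2155, 0.0032, 2.6246, -0.0268]
joint_vel [-0.0028, -0.0315, 0.0064, -0.0005, -0.001, -0.0044]
joint_torque [0.0228, -32.5562, -14.1856, 0.0444, 0.1571, 0.0008]
tcp_pos [0.1615, 0.3777, 0.7149]
ee_rot [[-0.9195, 0.3929, -0.0065], [0.393, 0.9195, -0.0102], [0.0019, -0.0119, -0.9999]]
force [0.4445, -0.6357, 0.6537]
ft_torque [-0.0254, 0.0118, -0.0219]
opening 0.0912
```

jog_arm(
  steps=[
    [91,[0,0,1],0],
    [91,[0,0,2],0],
    [91,[0,0,3],0],
    [91,[0,0,4],0],
  ],
)

```text
time: 2.52
tcp_pos: [0.1602, 0.3755, 0.5054]
ee_rot: [[-0.92, 0.393, -0.007], [0.393, 0.919, -0.011], [0.002, -0.013, -1.0]]
force: [0.8, 0.9, 0.8]
opening: 0.0911
```

jog_arm(
  steps=[
    [91,[-0.8,-0.5,0.2],0],
    [91,[-1.6,-1.0,0.4],0],
    [91,[-2.4,-1.5,0.6],0],
    [91,[-3.3,-2.0,0.8],0],
    [91,[-4.1,-2.5,1.0],0],
    [91,[-4.9,-2.9,1.2],0],
    [91,[-5.5,-3.7,1.5],0],
    [91,[-6.1,-4.4,1.9],0],
    [91,[-6.7,-5.1,2.2],0],
    [91,[-7.3,-5.8,2.6],0],
    [91,[-7.9,-6.5,2.9],0],
    [91,[-8.5,-7.2,3.3],0],
  ],
)

```text
time: 4.03
tcp_pos: [0.4587, -0.2259, 0.313]
ee_rot: [[-0.919, 0.393, -0.007], [0.393, 0.919, -0.009], [0.003, -0.011, -1.0]]
force: [0.7, 0.4, -0.0]
opening: 0.0911
```

```bash
cat > h.py <<'E'
from workcell import sensors, capture, camera_model, arm, recognise, silhouettes, mark_of
import cv2,numpy as np
def wpose():
    s=sensors.read_state();cm=camera_model("wrist")
    T=np.eye(4);T[:3,:3]=s["ee_rot"];T[:3,3]=s["tcp_pos"]
    return T@np.array(cm["mount"]),np.array(cm["intrinsics"]),s
def w2p(p):
    T,K,s=wpose();return T[:3,:3]@np.array(p)+T[:3,3]
def pix(T,K,X):
    c=T[:3,:3].T@(np.array(X)-T[:3,3]);u=K@c;return u[:2]/u[2]
def ray(T,K,uv,z):
    d=T[:3,:3]@np.linalg.solve(K,[uv[0],uv[1],1]);o=T[:3,3];return o+d*(z-o[2])/d[2]
E
python3 - <<'E'
from h import *
T,K,s=wpose()
im=capture("wrist");cv2.imwrite("pics/w1.png",im)
for l in("cup_mid","hopper_mouth","cap_grip","small_bottle"):
    for d in mark_of("wrist",l)[:3]:
        p=T[:3,:3]@np.array(d["point"])+T[:3,3];print(l,round(d["p"],2),np.round(p,4),pix(T,K,p).round())
print(s["joint_pos"],s["tcp_pos"])
E
```

```text
cup_mid 0.81 [ 0.4113 -0.4037  0.0463] [183. 226.]
cup_mid 0.79 [ 0.4191 -0.276   0.0416] [276. 192.]
cup_mid 0.73 [ 0.5253 -0.3771  0.0348] [243. 291.]
hopper_mouth 0.79 [ 0.5958 -0.0698  0.1198] [505. 276.]
small_bottle 0.94 [ 0.6635 -0.3036 -0.0015] [331. 341.]
[-0.47254328  0.17158849  1.5188363  -0.01149098  1.45362207 -1.63762584] [ 0.45870547 -0.22586292  0.31298408]
```

View pics/w1.png

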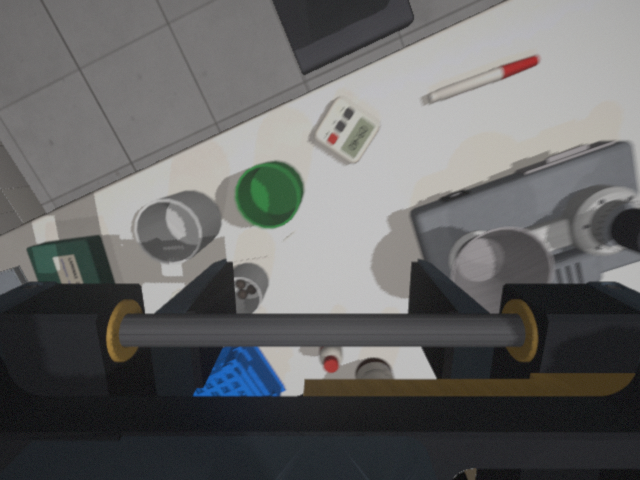

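Run:
```python
import cv2,numpy as np
from workcell import camera_model
cm=camera_model("top");K=np.array(cm["intrinsics"]);R=np.array(cm["R"]);t=np.array(cm["t"]);C=-R.T@t
def P(X):
    u=K@(R@np.array(X)+t);return u[:2]/u[2]
im=cv2.imread("pics/top0.png")[180:300,230:460]
S=3.4;im=cv2.resize(im,None,fx=S,fy=S,interpolation=cv2.INTER_CUBIC)
def circ(c,r,z,col):
    a=np.linspace(0,2*np.pi,60)
    q=np.array([P([c[0]+r*np.cos(x),c[1]+r*np.sin(x),z]) for x in a])
    q=((q-[230,180]+.5)*S-.5)
    cv2.polylines(im,[np.round(q*8).astype(int)],True,col,1,cv2.LINE_AA,3)
circ((.5235,-.3735),.029,.06,(0,255,0));circ((.5235,-.3735),.029,.0,(0,255,255))
circ((.595,-.069),.056,.118,(0,255,0));circ((.595,-.069),.053,.118,(0,255,255))
circ((.604,.081),.0225,.141,(0,255,0));circ((.604,.081),.028,.0995,(0,255,255))
cv2.imwrite("pics/ov1.png",im)
```

```text
(no output)
```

View pics/ov1.png

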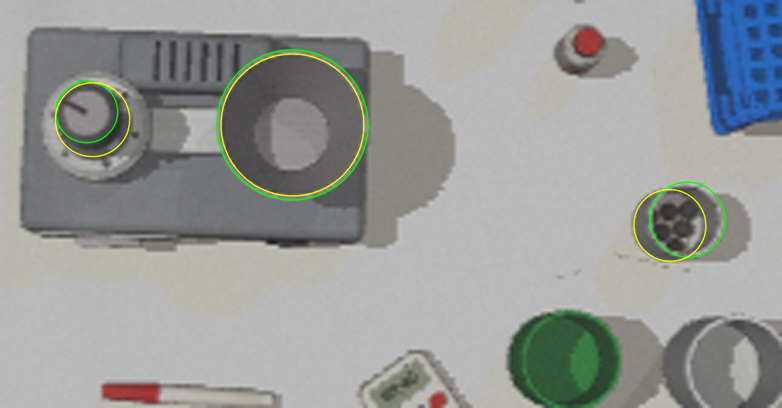

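Run:
```python
import cv2,numpy as np
from workcell import camera_model
cm=camera_model("top");K=np.array(cm["intrinsics"]);R=np.array(cm["R"]);t=np.array(cm["t"])
def P(X):
    u=K@(R@np.array(X)+t);return u[:2]/u[2]
def mk(box,S,L,out):
    x0,y0,x1,y1=box
    im=cv2.imread("pics/top0.png")[y0:y1,x0:x1]
    im=cv2.resize(im,None,fx=S,fy=S,interpolation=cv2.INTER_CUBIC)
    for c,r,z,col in L:
        a=np.linspace(0,2*np.pi,60)
        q=np.array([P([c[0]+r*np.cos(x),c[1]+r*np.sin(x),z]) for x in a])
        q=((q-[x0,y0]+.5)*S-.5)
        cv2.polylines(im,[np.round(q*8).astype(int)],True,col,1,cv2.LINE_AA,3)
    return im
a=mk((405,225,455,265),8,[((.5235,-.3725),.029,.06,(0,255,0)),((.5235,-.3725),.029,.0,(0,255,255))],0)
b=mk((405,225,455,265),8,[],0)
c=mk((235,190,285,240),8,[((.604,.081),.0225,.141,(0,255,0)),((.604,.081),.028,.0995,(0,255,255))],0)
b2=mk((235,190,285,240),8,[],0)
cv2.imwrite("pics/ov2.png",np.vstack([np.hstack([a,b])]))
cv2.imwrite("pics/ov3.png",np.hstack([c,b2]))
```

```text
(no output)
```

View pics/ov2.png

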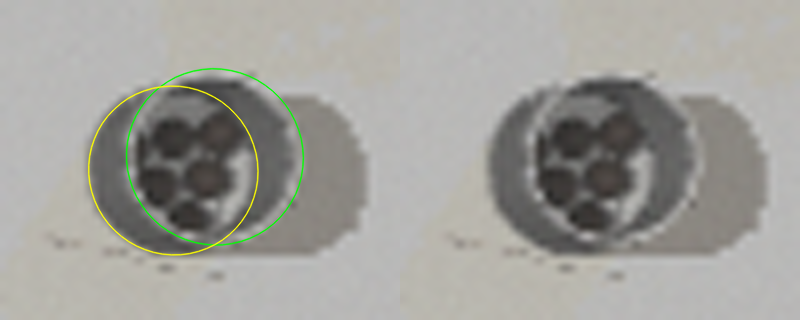

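View pics/ov3.png

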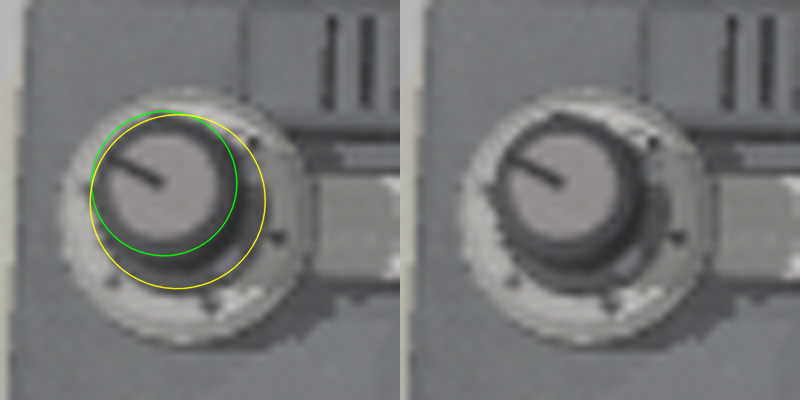

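jog_arm(
  steps=[
    [91,[-0.7,-0.6,0.5],0],
    [91,[-1.4,-1.2,0.9],0],
    [91,[-1.9,-1.8,1.5],0],
    [91,[-1.96,-1.83,2.4],0],
    [91,[-1.96,-1.83,3.2],0],
    [91,[-1.96,-1.83,4.0],0],
    [91,[-1.96,-1.83,4.6],0],
    [91,[-1.96,-1.83,5.0],0],
    [91,[-1.96,-1.83,5.0],0],
  ],
  squeeze=10,
)

```text
time: 5.4
tcp_pos: [0.5209, -0.372, 0.0148]
ee_rot: [[-0.92, 0.391, -0.009], [0.391, 0.92, -0.008], [0.005, -0.011, -1.0]]
force: [0.4, -0.6, -0.6]
opening: 0.0911
```

Run:
```python
from h import *
T,K,s=wpose();print(s["tcp_pos"],s["joint_pos"])
a=capture("wrist");b=capture("scene")
cv2.imwrite("pics/g1.png",np.hstack([cv2.resize(a,(400,300)),cv2.resize(b[260:420,330:540],(400,300))]))
```

```text
[ 0.52094341 -0.37197419  0.01478643] [-0.63195338  0.59397123  1.6520147  -0.01486834  0.8983102  -1.79140768]
```

View pics/g1.png

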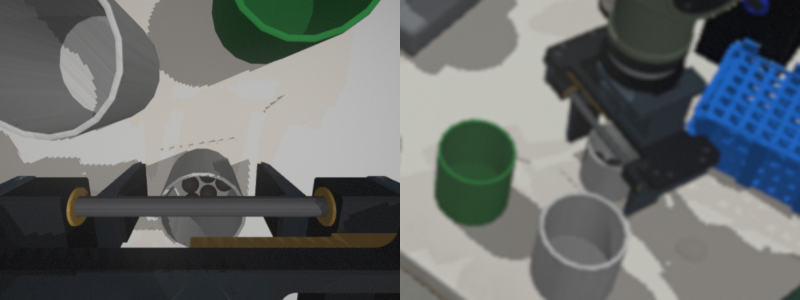

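jog_arm(
  steps=[
    [50,[0,0,0],0],
    [50,[0,0,0],0],
    [50,[0,0,0],0],
    [50,[0,0,0],0],
    [50,[0,0,-0.4],0],
    [50,[0,0,-1.0],0],
  ],
  squeeze=10,
)

```text
time: 6.25
tcp_pos: [0.5205, -0.3728, 0.0747]
ee_rot: [[-0.92, 0.393, -0.01], [0.393, 0.919, -0.008], [0.006, -0.011, -1.0]]
force: [-1.2, -0.2, -1.8]
opening: 0.0583
```

Run:
```python
from h import *
T,K,s=wpose();print(s["tcp_pos"],s["force"])
a=capture("wrist");b=capture("scene")
cv2.imwrite("pics/g2.png",np.hstack([cv2.resize(a,(400,300)),cv2.resize(b[240:400,330:540],(400,300))]))
```

```text
[ 0.52049452 -0.37275512  0.07469007] [-1.15699823 -0.24986732 -1.79037762]
```

View pics/g2.png

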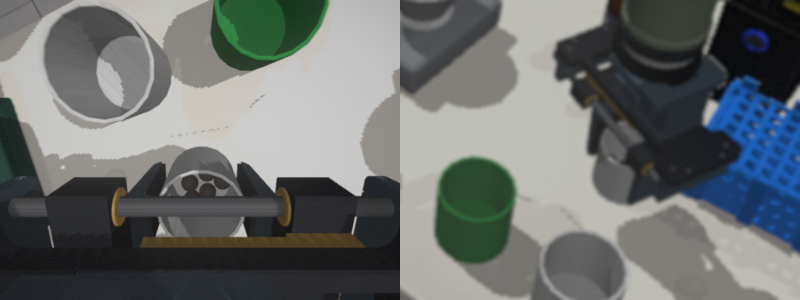

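jog_arm(
  steps=[
    [50,[0.0,0.0,-0.5],8],
    [50,[0.1,0.3,-0.9],18],
    [50,[0.3,0.8,-0.9],28],
    [50,[0.4,1.3,-0.9],38],
    [50,[0.5,1.8,-0.9],48],
    [50,[0.7,2.3,-0.9],58],
    [50,[0.8,2.8,-0.9],68],
    [50,[0.95,3.2,-0.87],78],
    [50,[1.0,3.45,-0.84],88],
    [50,[1.04,3.54,-0.84],97],
    [50,[1.04,3.54,-0.84],97],
  ],
)

```text
time: 7.72
tcp_pos: [0.5474, -0.1526, 0.1226]
ee_rot: [[0.5, 0.866, -0.008], [0.866, -0.5, -0.01], [-0.013, -0.003, -1.0]]
force: [-0.2, -0.5, -2.5]
opening: 0.0582
```

Run:
```python
from h import *
T,K,s=wpose();print(s["tcp_pos"],s["joint_pos"],s["force"],s["opening"])
E=np.array([.595,-.0685,0])-.056*np.array([s["ee_rot"][0][0],s["ee_rot"][1][0],0]);E[2]=.118
R=np.array(s["ee_rot"]);p=np.array(s["tcp_pos"])+R[:,2]*-.0188
print("P-E tool x,y,z",R.T@(p-E)*1000)
a=capture("wrist");b=capture("scene")
h=[d for d in mark_of("wrist","hopper_mouth")[:2]]
for d in h: print(d["p"],T[:3,:3]@np.array(d["point"])+T[:3,3])
cv2.imwrite("pics/g3.png",np.hstack([cv2.resize(a,(400,300)),cv2.resize(b[140:300,230:440],(400,300))]))
```

```text
[ 0.54741054 -0.15261316  0.122637  ] [-0.28530227  0.38413809  1.71133398 -0.01330263  1.05161835  0.24462189] [-0.16463472 -0.45422464 -2.4839738 ] 0.05820479976312097
P-E tool x,y,z [-40.69834508   0.80102765 -22.9302322 ]
0.63 [ 0.59252544 -0.06950493  0.119366  ]
```

View pics/g3.png

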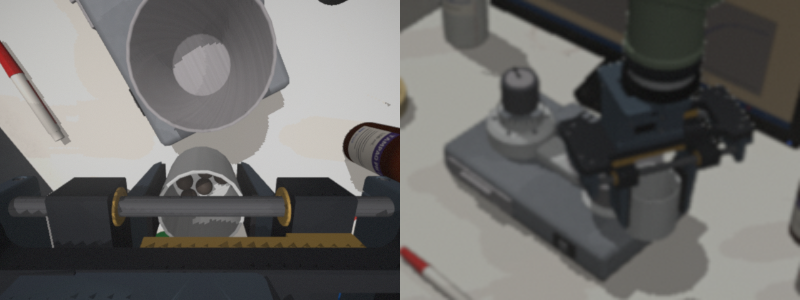

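jog_arm(
  steps=[
    [50,[0.12,0,0],0],
    [50,[0.195,0,0],0],
    [50,[0.25,0,-0.06],0],
    [50,[0.31,0,-0.11],0],
    [50,[0.38,0,-0.155],0],
    [50,[0.45,0,-0.19],0],
    [50,[0.53,0,-0.215],0],
    [50,[0.61,0,-0.23],0],
  ],
)

```text
time: 8.88
tcp_pos: [0.5672, -0.1213, 0.1378]
ee_rot: [[0.502, 0.865, -0.005], [0.865, -0.502, -0.011], [-0.012, 0.001, -1.0]]
force: [-0.2, -4.9, 1.2]
opening: 0.0565
```

Run:
```python
from h import *
T,K,s=wpose();print(s["tcp_pos"],s["force"],s["opening"])
E=np.array([.594,-.069,0])-.056*np.array([.5,.866,0]);E[2]=.118
R=np.array(s["ee_rot"]);p=np.array(s["tcp_pos"])+R[:,2]*-.0188
print("P-E tool x,y,z",R.T@(p-E)*1000)
a=capture("wrist");b=capture("scene")
cv2.imwrite("pics/g4.png",np.hstack([cv2.resize(a,(400,300)),cv2.resize(b[140:300,230:440],(400,300))]))
```

```text
[ 0.56720381 -0.12132948  0.13779201] [-0.18856508 -4.86179823  1.15915091] 0.05651733729249079
P-E tool x,y,z [ -2.9432133    2.98639232 -38.55568862]
```

View pics/g4.png

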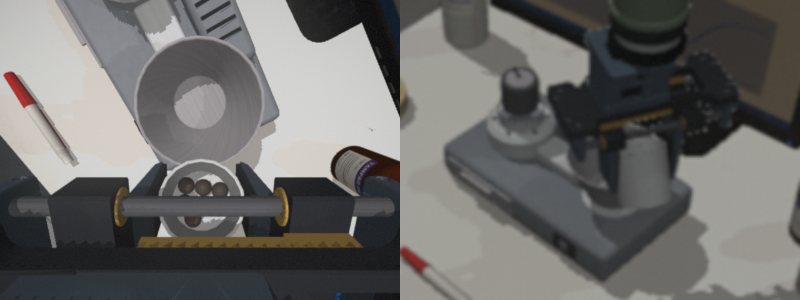

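Run:
```python
from h import *
T,K,s=wpose()
a=capture("wrist");b=capture("scene")
cv2.imwrite("pics/g5.png",np.hstack([cv2.resize(a[240:400,220:420],(400,320),interpolation=2),cv2.resize(b[180:260,300:400],(400,320),interpolation=2)]))
cv2.imwrite("pics/w5.png",a);cv2.imwrite("pics/s5.png",b)
```

```text
(no output)
```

View pics/g5.png

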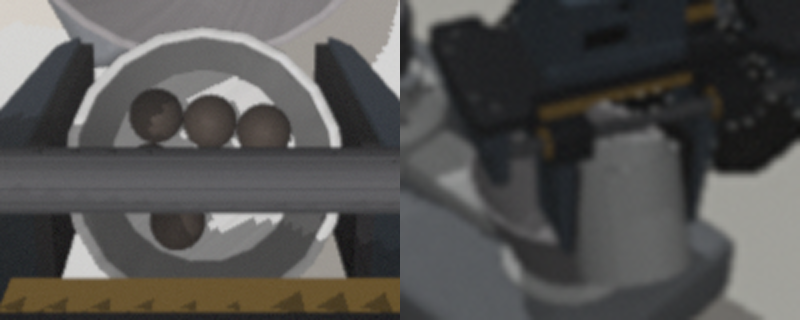

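```bash
cat >> h.py <<'E'
def cupdraw(im,T,K,s,th,px,pz,h=33.6,S=1,o=(0,0)):
    # cup pivot at tool coords (px,0,-18.8-pz) mm ; h height of pivot above underside; tilt th deg to +x tool
    R=np.array(s["ee_rot"]);tp=np.array(s["tcp_pos"]);t=np.radians(th)
    a=np.array([np.sin(t),0,-np.cos(t)]);b=np.array([np.cos(t),0,np.sin(t)]);c=np.array([0,1.,0])
    P=np.array([px,0,-18.8-pz])
    for ax,r,col in((60-h,29,(0,255,0)),(60-h,26.5,(0,200,0)),(4-h,26.5,(0,255,255)),(-h,29,(0,0,255))):
        q=[]
        for f in np.linspace(0,2*np.pi,50):
            X=(P+a*ax+r*(np.cos(f)*b+np.sin(f)*c))/1000
            q.append(pix(T,K,R@X+tp))
        q=(np.array(q)-o+.5)*S-.5
        cv2.polylines(im,[np.round(q*8).astype(int)],True,col,1,cv2.LINE_AA,3)
E
python3 - <<'E'
from h import *
T,K,s=wpose()
a=cv2.imread("pics/w5.png");out=[]
for th in(15,25,35,45):
    im=cv2.resize(a[240:380,220:420],None,fx=2,fy=2,interpolation=2)
    cupdraw(im,T,K,s,th,0,0,S=2,o=(220,240));cv2.putText(im,str(th),(5,20),0,.6,(0,0,255));out.append(im)
cv2.imwrite("pics/f5.png",np.vstack([np.hstack(out[:2]),np.hstack(out[2:])]))
E
```

```text
(no output)
```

View pics/f5.png

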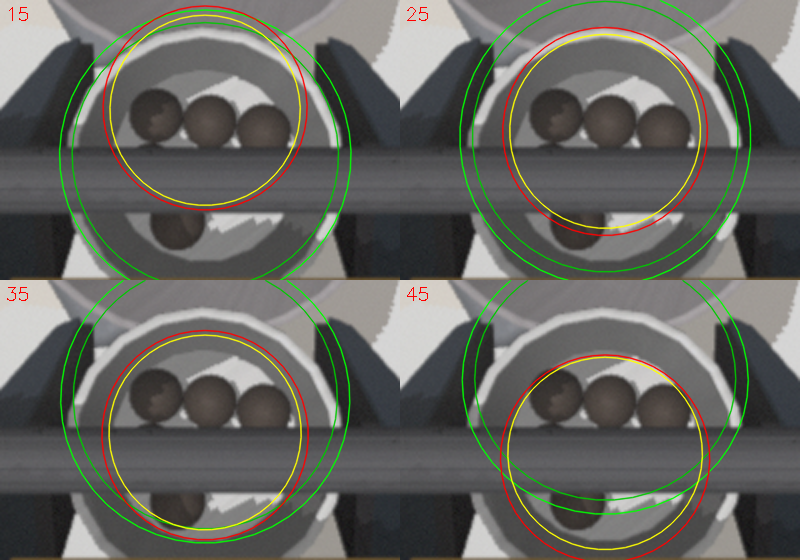

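Run:
```python
import cv2
a=cv2.imread("pics/w5.png")
cv2.imwrite("pics/z5.png",cv2.resize(a[245:385,225:420],None,fx=4,fy=4,interpolation=2))
```

```text
(no output)
```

View pics/z5.png

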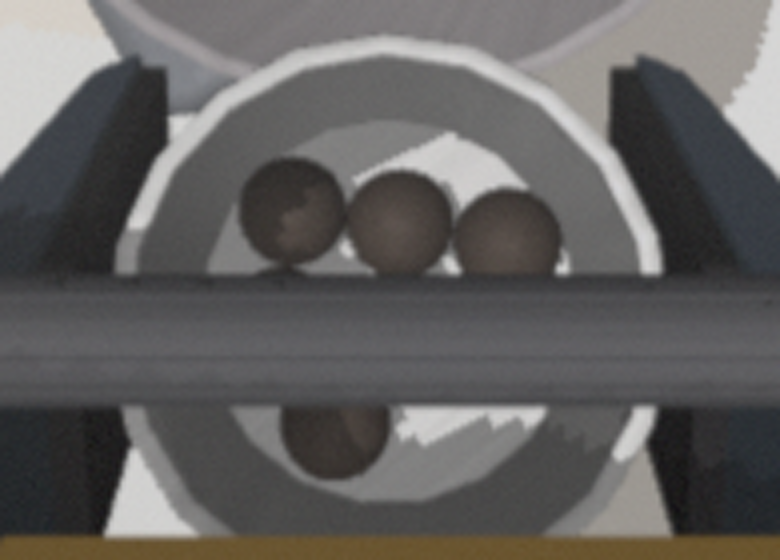

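jog_arm(
  steps=[
    [50,[-0.1,-0.02,-0.06],0],
    [50,[-0.05,-0.03,-0.12],0],
    [50,[0.05,-0.03,-0.11],0],
    [50,[0.13,-0.03,-0.1],0],
    [50,[0.21,-0.03,-0.09],0],
    [50,[0.27,-0.03,-0.075],0],
    [50,[0.335,-0.03,-0.055],0],
    [50,[0.39,-0.03,-0.03],0],
    [50,[0.45,-0.03,0.005],0],
  ],
  squeeze=15,
)

```text
time: 10.2
tcp_pos: [0.5787, -0.0969, 0.1365]
ee_rot: [[0.502, 0.865, -0.006], [0.865, -0.502, -0.01], [-0.012, -0.0, -1.0]]
force: [1.0, 0.6, -1.8]
opening: 0.0563
```

```bash
cat >> h.py <<'E'
def look(tag):
    T,K,s=wpose();print(np.round(s["tcp_pos"],4),np.round(s["force"],1),round(s["opening"],4),s["time"])
    R=np.array(s["ee_rot"]);u=R[:,0].copy();u[2]=0
    E=np.array([.594,-.069,0])-.056*u;E[2]=.118
    p=np.array(s["tcp_pos"])+R[:,2]*-.0188
    print("P-E tool",np.round(R.T@(p-E)*1000,1))
    a=capture("wrist");b=capture("scene");cv2.imwrite(f"pics/w{tag}.png",a);cv2.imwrite(f"pics/s{tag}.png",b)
    cv2.imwrite(f"pics/v{tag}.png",np.hstack([cv2.resize(a[180:400,200:440],(400,367),interpolation=2),cv2.resize(b[165:275,280:400],(400,367),interpolation=2)]))
E
python3 -c "
from h import *
look('6')"
```

```text
[ 0.5787 -0.0969  0.1365] [ 1.   0.6 -1.8] 0.0563 10.2
P-E tool [ 23.9   0.8 -37.5]
```

View pics/v6.png

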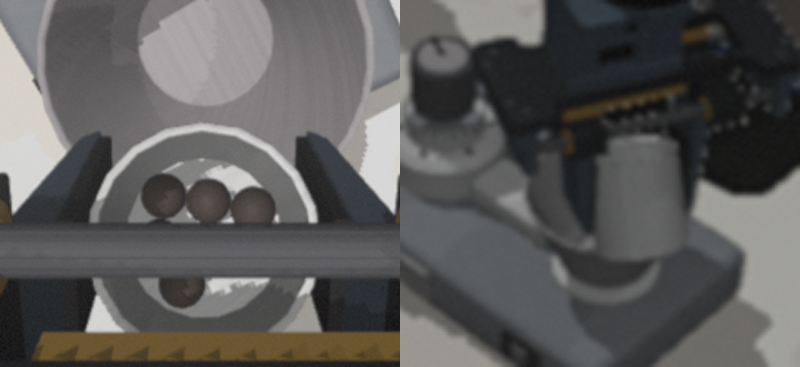

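jog_arm(
  steps=[
    [50,[0,0,-0.35],0],
    [50,[-0.8,0,-0.35],0],
    [50,[-1.6,0,0.0],0],
    [50,[-2.1,0,0.7],0],
    [50,[-2.2,0,1.4],0],
    [50,[-2.2,0,1.75],0],
    [50,[-2.3,0,1.85],0],
    [50,[-2.42,0,1.88],0],
    [50,[-2.54,0,1.91],0],
    [50,[-2.67,0,1.94],0],
    [50,[-2.67,0,1.94],0],
  ],
  squeeze=8,
)

```text
time: 11.68
tcp_pos: [0.4978, -0.2381, 0.0231]
ee_rot: [[0.502, 0.865, -0.004], [0.865, -0.502, -0.012], [-0.013, 0.002, -1.0]]
force: [-0.2, -1.4, 3.2]
opening: 0.0564
```

Run:
```python
from h import *
T,K,s=wpose();print(np.round(s["tcp_pos"],4),np.round(s["force"],1),round(s["opening"],4),s["time"])
a=capture("wrist");b=capture("scene");cv2.imwrite("pics/w7.png",a)
cv2.imwrite("pics/v7.png",np.hstack([cv2.resize(a[180:400,200:440],(400,367),interpolation=2),cv2.resize(b[220:340,290:420],(400,367),interpolation=2)]))
```

```text
[ 0.4978 -0.2381  0.0231] [-0.2 -1.4  3.2] 0.0564 11.675
```

View pics/v7.png

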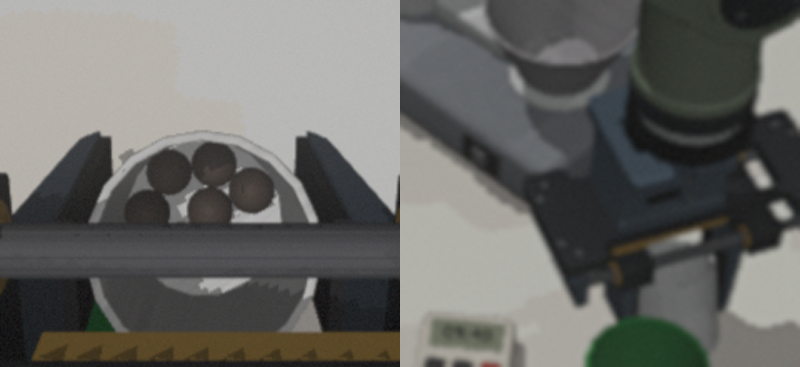

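jog_arm(
  steps=[
    [72,[0,0,0],0],
    [72,[0,0,0],0],
    [72,[0,0,-0.1],0],
    [72,[0,0,-0.1],0],
  ],
  squeeze=8,
)

```text
time: 12.28
tcp_pos: [0.4978, -0.2367, 0.0285]
ee_rot: [[0.502, 0.865, -0.006], [0.865, -0.502, -0.01], [-0.012, 0.0, -1.0]]
force: [-0.7, 0.1, 0.0]
opening: 0.072
```

Run:
```python
from h import *
T,K,s=wpose();print(np.round(s["tcp_pos"],4),np.round(s["force"],1),round(s["opening"],4),s["time"])
a=capture("wrist");cv2.imwrite("pics/w8.png",a)
R=np.array(s["ee_rot"]);tp=np.array(s["tcp_pos"])
out=[]
for px in (-8,-4,0):
    im=cv2.resize(a[180:400,220:420],None,fx=1.9,fy=1.9,interpolation=2)
    c=tp+R[:,0]*px/1000
    for z,r,col in((.06,.029,(0,255,0)),(.004,.0265,(0,255,255))):
        q=np.array([pix(T,K,[c[0]+r*np.cos(f),c[1]+r*np.sin(f),z]) for f in np.linspace(0,6.28,50)])
        q=(q-[220,180]+.5)*1.9-.5
        cv2.polylines(im,[np.round(q*8).astype(int)],True,col,1,cv2.LINE_AA,3)
    out.append(im[:, 60:320])
cv2.imwrite("pics/v8.png",np.hstack(out))
```

```text
[ 0.4978 -0.2367  0.0285] [-0.7  0.1  0. ] 0.072 12.275
```

View pics/v8.png

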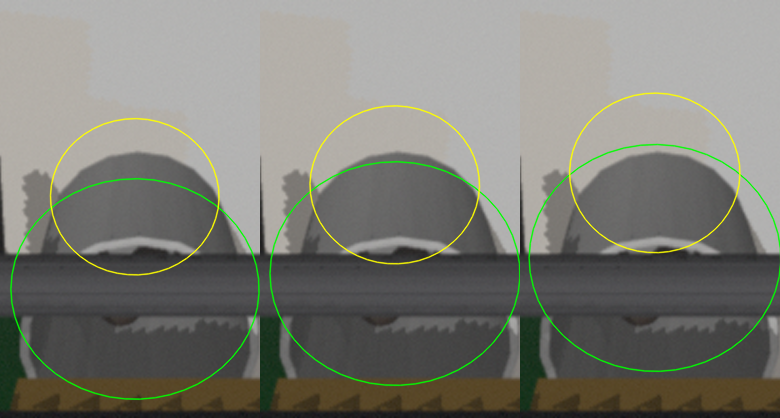

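jog_arm(
  steps=[
    [72,[0,0,-0.8],0],
    [74,[-0.2,0,-0.9],10],
    [76,[-0.35,0,-0.9],20],
    [76,[-0.35,0,-0.9],31],
    [76,[-0.35,0,-0.9],41],
    [76,[-0.35,0,-0.9],41],
  ],
)

```text
time: 13.08
tcp_pos: [0.4871, -0.2543, 0.0823]
ee_rot: [[0.946, 0.325, -0.007], [0.325, -0.946, -0.01], [-0.009, 0.007, -1.0]]
force: [0.1, 0.1, 0.6]
opening: 0.0759
```

Run:
```python
from h import *
T,K,s=wpose();print(np.round(s["tcp_pos"],4),np.round(s["force"],1),round(s["opening"],4),s["time"])
a=capture("wrist");cv2.imwrite("pics/w9.png",a)
R=np.array(s["ee_rot"]);tp=np.array(s["tcp_pos"])
out=[]
for px in (-4,0,4):
    im=cv2.resize(a[180:400,190:450],None,fx=1,fy=1,interpolation=2)
    c=tp+R[:,0]*px/1000
    for z,r,col in((.06,.029,(0,255,0)),(.0,.029,(0,255,255))):
        q=np.array([pix(T,K,[c[0]+r*np.cos(f),c[1]+r*np.sin(f),z]) for f in np.linspace(0,6.28,50)])
        q=(q-[190,180]+.5)*1-.5
        cv2.polylines(im,[np.round(q*8).astype(int)],True,col,1,cv2.LINE_AA,3)
    out.append(im)
cv2.imwrite("pics/v9.png",np.hstack(out))
```

```text
[ 0.4871 -0.2543  0.0823] [0.1 0.1 0.6] 0.0759 13.075
```

View pics/v9.png

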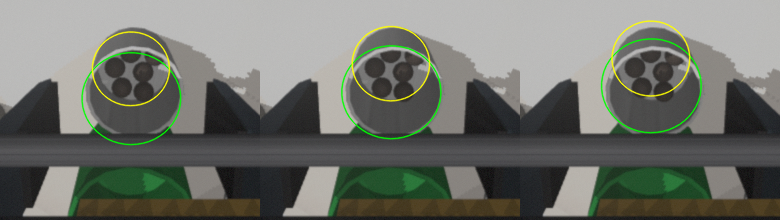

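jog_arm(
  steps=[
    [76,[0,0,0.5],0],
    [76,[0,0,0.89],0],
    [50,[0,0,0.89],0],
    [50,[0,0,0.89],0],
    [50,[0,0,0.89],0],
    [50,[0,0,0.89],0],
    [50,[0,0,0.4],0],
    [50,[0,0,-0.6],0],
  ],
  squeeze=12,
)

```text
time: 14.12
tcp_pos: [0.4856, -0.253, 0.1172]
ee_rot: [[0.946, 0.324, -0.012], [0.323, -0.946, -0.007], [-0.014, 0.003, -1.0]]
force: [2.3, -1.0, -1.9]
opening: 0.0574
```

jog_arm(
  steps=[
    [50,[0.2,-0.5,-0.4],0],
    [50,[0.6,-1.1,-0.5],0],
    [50,[0.9,-1.7,-0.5],0],
    [50,[1.05,-2.15,-0.42],0],
    [50,[1.12,-2.32,-0.39],0],
    [50,[1.12,-2.32,-0.39],0],
  ],
)

```text
time: 14.88
tcp_pos: [0.5062, -0.1002, 0.1401]
ee_rot: [[0.946, 0.325, -0.006], [0.324, -0.946, -0.01], [-0.01, 0.008, -1.0]]
force: [0.5, -0.3, -1.3]
opening: 0.0574
```

Run:
```python
from h import *
look('10')
T,K,s=wpose()
a=cv2.imread("pics/w10.png");im=cv2.resize(a[200:400,220:420],None,fx=2,fy=2,interpolation=2)
cupdraw(im,T,K,s,0,0,-18.8,h=29,S=2,o=(220,200))
b=cv2.imread("pics/s10.png")
cv2.imwrite("pics/v10.png",np.hstack([im,cv2.resize(b[165:275,270:380],(400,400),interpolation=2)]))
for d in mark_of("wrist","hopper_mouth")[:1]: print(d["p"],T[:3,:3]@np.array(d["point"])+T[:3,3])
```

```text
[ 0.5062 -0.1002  0.1401] [ 0.5 -0.3 -1.3] 0.0574 14.875
P-E tool [-37.4   1.2 -40.5]
0.8 [ 0.59621869 -0.07001136  0.11853505]
```

View pics/v10.png

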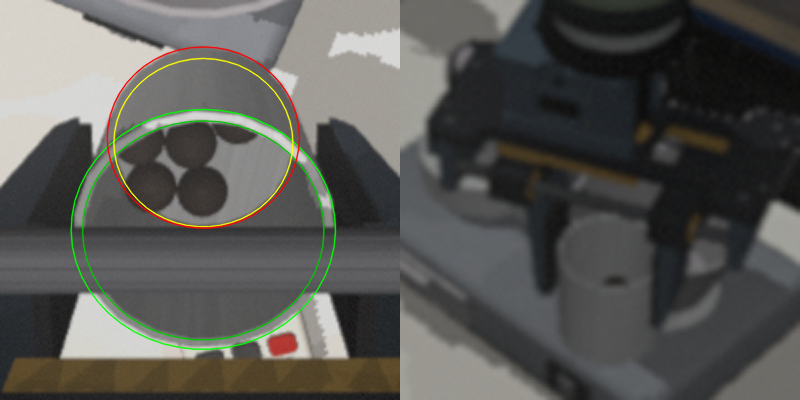

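jog_arm(
  steps=[
    [50,[0.08,-0.02,0.033],0],
    [50,[0.17,-0.02,0.033],0],
    [50,[0.22,-0.02,0.0],0],
    [50,[0.275,-0.02,-0.035],0],
    [50,[0.335,-0.02,-0.065],0],
    [50,[0.395,-0.02,-0.09],0],
    [50,[0.46,-0.02,-0.107],0],
    [50,[0.525,-0.02,-0.118],0],
    [50,[0.59,-0.02,-0.124],0],
    [50,[0.66,-0.02,-0.126],0],
  ],
  squeeze=10,
)

```text
time: 16.27
tcp_pos: [0.5438, -0.0861, 0.1476]
ee_rot: [[0.946, 0.323, -0.006], [0.323, -0.946, -0.01], [-0.009, 0.008, -1.0]]
force: [-4.1, 0.3, 2.3]
opening: 0.0564
```

Run:
```python
from h import *
look('11')
T,K,s=wpose()
a=cv2.imread("pics/w11.png");o=[]
for th in(30,40):
    im=cv2.resize(a[200:400,220:420],None,fx=2,fy=2,interpolation=2)
    cupdraw(im,T,K,s,th,0,-3.3,h=44.5,S=2,o=(220,200));o.append(im)
b=cv2.imread("pics/s11.png")
cv2.imwrite("pics/v11.png",np.hstack(o))
cv2.imwrite("pics/u11.png",cv2.resize(b[155:265,270:380],(400,400),interpolation=2))
```

```text
[ 0.5438 -0.0861  0.1476] [-4.1  0.3  2.3] 0.0564 16.275
P-E tool [  2.7   0.2 -48.5]
```

View pics/v11.png

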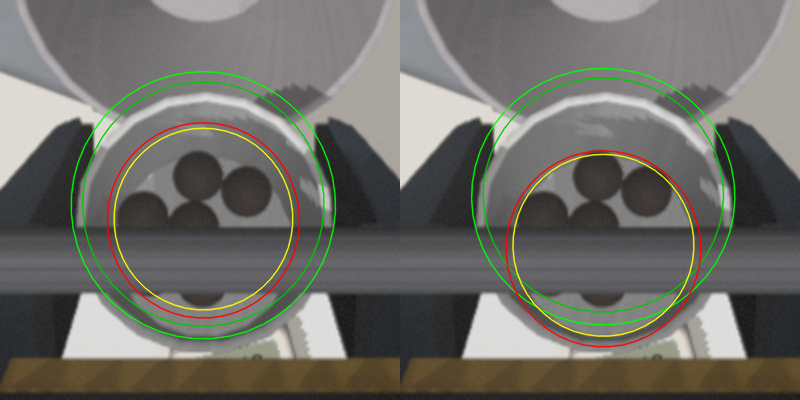

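View pics/u11.png

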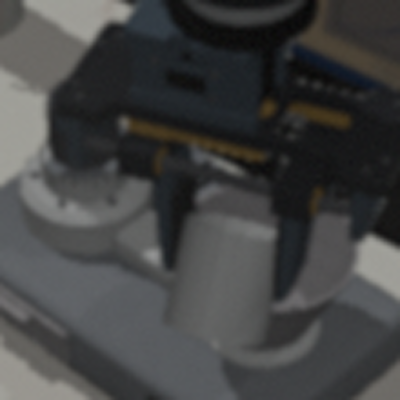

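```bash
cat >> h.py <<'E'
from scipy.optimize import least_squares
def fitcup(T,K,s,obs,h=44.5,x0=(30,0,-3.3)):
    # obs in px: mouth_top_v, mouth_width, floor_top_v, floor_bot_v (None to skip)
    R=np.array(s["ee_rot"]);tp=np.array(s["tcp_pos"])
    def ring(p,ax,r):
        t=np.radians(p[0]);a=np.array([np.sin(t),0,-np.cos(t)]);b=np.array([np.cos(t),0,np.sin(t)]);c=np.array([0,1.,0])
        P=np.array([p[1],0,-18.8-p[2]])
        return np.array([pix(T,K,R@((P+a*ax+r*(np.cos(f)*b+np.sin(f)*c))/1000)+tp) for f in np.linspace(0,2*np.pi,72)])
    def f(p):
        m=ring(p,60-h,29);fl=ring(p,4-h,26.5)
        v=[m[:,1].min(),np.ptp(m[:,0]),fl[:,1].min(),fl[:,1].max()]
        return [a-b for a,b in zip(v,obs) if b is not None]
    r=least_squares(f,x0,diff_step=1e-3);return r.x,r.fun
E
python3 - <<'E'
from h import *
T,K,s=wpose()
p,f=fitcup(T,K,s,[200+93/2,125,200+137/2,200+323/2]);print(p.round(1),f.round(1))
a=cv2.imread("pics/w11.png")
im=cv2.resize(a[200:400,220:420],None,fx=3,fy=3,interpolation=2);im2=im.copy()
cupdraw(im,T,K,s,p[0],p[1],p[2],h=44.5,S=3,o=(220,200))
cv2.imwrite("pics/x11.png",cv2.resize(np.hstack([im,im2]),(800,400)))
E
```

```text
[29.9 -7.  -8.9] [-0.   1.2  2.5 -2.3]
```

View pics/x11.png

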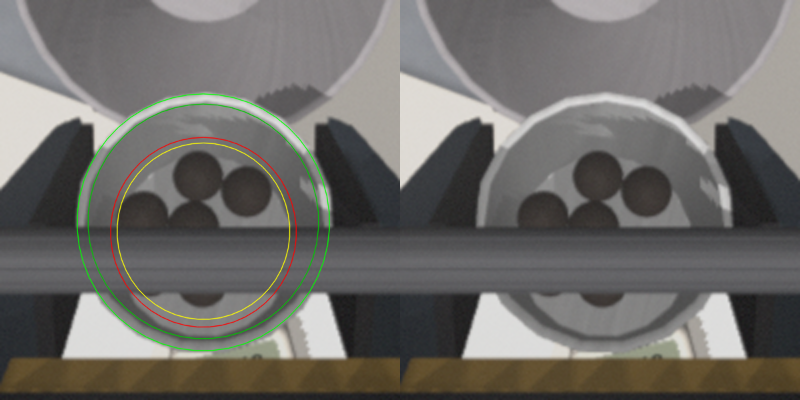

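Run:
```python
from h import *
T,K,s=wpose()
p,f=fitcup(T,K,s,[200+93/2,125,200+150/2,200+335/2]);print(p.round(1),f.round(1))
t=np.radians(p[0]);a2=np.array([np.sin(t),np.cos(t)]);b2=np.array([np.cos(t),-np.sin(t)])
# tool 2D coords (x, up)
M=np.array([p[1],18.8+p[2]])+a2*(60-44.5)
E=np.array([-2.7-.8*0,18.8-48.5]);Q=np.array([0,15.5])
for n,X in(("E",E),("Q",Q)): print(n,"axial from bottom",60+(X-M)@a2,"perp",(X-M)@b2)
a=cv2.imread("pics/w11.png")
im=cv2.resize(a[200:400,220:420],None,fx=2,fy=2,interpolation=2)
cupdraw(im,T,K,s,p[0],p[1],p[2],h=44.5,S=2,o=(220,200));cv2.imwrite("pics/x11b.png",im)
```

```text
[34.1 -7.5 -8.7] [ 0.   1.1  2.  -1.9]
E axial from bottom 14.196724943123492 perp 26.271444001789646
Q axial from bottom 53.15557892537741 perp 3.1946657086782273
```

View pics/x11b.png

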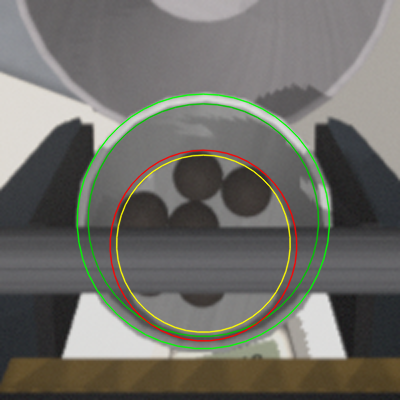

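jog_arm(
  steps=[
    [50,[0.065,0,0.01],0],
    [50,[0.133,0,0.018],0],
    [50,[0.193,0,0.03],0],
    [50,[0.253,0,0.045],0],
    [50,[0.31,0,0.067],0],
    [50,[0.368,0,0.093],0],
    [50,[0.42,0,0.12],0],
    [50,[0.473,0,0.153],0],
  ],
  squeeze=12,
)

```text
time: 17.38
tcp_pos: [0.5711, -0.0771, 0.138]
ee_rot: [[0.946, 0.323, -0.005], [0.323, -0.946, -0.01], [-0.008, 0.008, -1.0]]
force: [-1.0, 0.3, 4.8]
opening: 0.0566
```

Run:
```python
from h import *
look('12')
a=cv2.imread("pics/w12.png");b=cv2.imread("pics/s12.png")
cv2.imwrite("pics/v12.png",np.hstack([cv2.resize(a[160:360,220:420],(400,400),interpolation=2),cv2.resize(b[155:265,270:380],(400,400),interpolation=2)]))
```

```text
[ 0.5711 -0.0771  0.138 ] [-1.   0.3  4.8] 0.0566 17.375
P-E tool [ 31.5   0.4 -39. ]
```

View pics/v12.png

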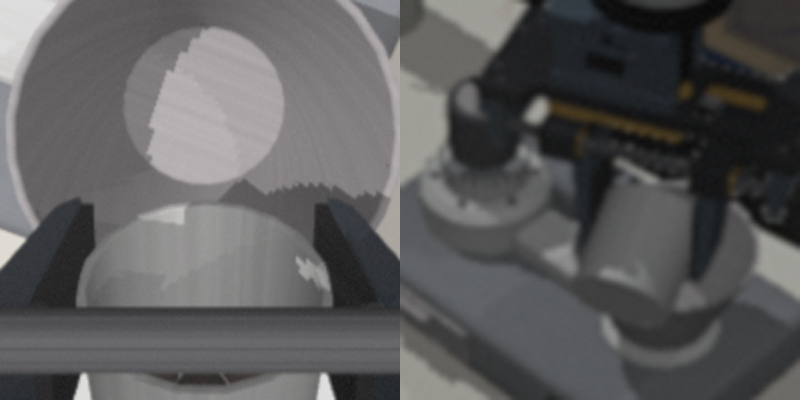

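jog_arm(
  steps=[
    [50,[0.05,0,0.04],0],
    [50,[0.094,0,0.085],0],
    [50,[0.135,0,0.13],0],
    [50,[0.172,0,0.175],0],
    [50,[0.205,0,0.225],0],
    [50,[0.234,0,0.28],0],
    [50,[0.234,0,0.28],0],
  ],
  squeeze=12,
)

```text
time: 18.35
tcp_pos: [0.5846, -0.0727, 0.121]
ee_rot: [[0.946, 0.323, -0.004], [0.323, -0.946, -0.01], [-0.007, 0.008, -1.0]]
force: [2.6, 1.1, 3.9]
opening: 0.0564
```

Run:
```python
from h import *
look('13')
a=cv2.imread("pics/w13.png");b=cv2.imread("pics/s13.png")
cv2.imwrite("pics/v13.png",np.hstack([cv2.resize(a[160:360,220:420],(400,400),interpolation=2),cv2.resize(b[155:265,270:380],(400,400),interpolation=2)]))
```

```text
[ 0.5846 -0.0727  0.121 ] [2.6 1.1 3.9] 0.0564 18.35
P-E tool [ 45.9   0.4 -22.1]
```

View pics/v13.png

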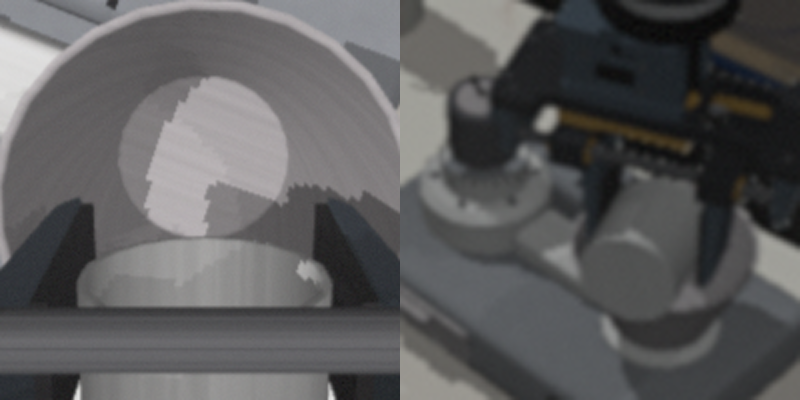

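jog_arm(
  steps=[
    [50,[0.05,0,0.02],0],
    [50,[0.1,0,0.05],0],
    [50,[0.1,0,0.1],0],
    [50,[0.1,0,0.15],0],
    [50,[0.1,0,0.2],0],
    [50,[0.1,0,0.2],0],
  ],
  squeeze=12,
)

```text
time: 19.2
tcp_pos: [0.5901, -0.0707, 0.109]
ee_rot: [[0.946, 0.323, -0.004], [0.323, -0.946, -0.01], [-0.007, 0.008, -1.0]]
force: [3.2, 2.1, 2.9]
opening: 0.0568
```

Run:
```python
from h import *
look('14')
a=cv2.imread("pics/w14.png");b=cv2.imread("pics/s14.png")
cv2.imwrite("pics/v14.png",np.hstack([cv2.resize(a[160:360,220:420],(400,400),interpolation=2),cv2.resize(b[155:265,270:380],(400,400),interpolation=2)]))
```

```text
[ 0.5901 -0.0707  0.109 ] [3.2 2.1 2.9] 0.0568 19.2
P-E tool [ 51.8   0.3 -10.2]
```

View pics/v14.png

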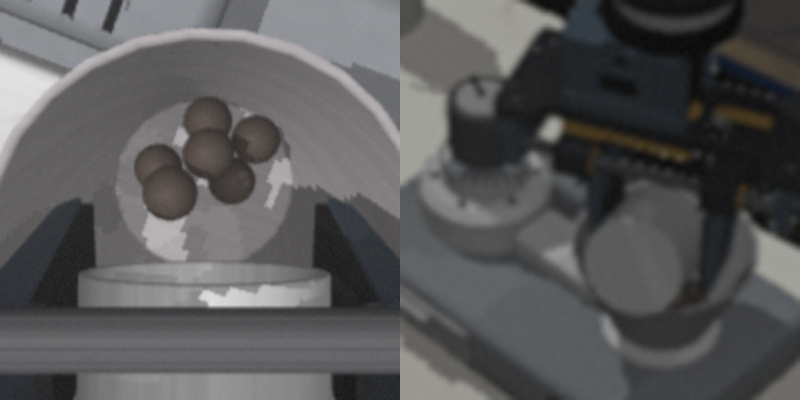

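All six pellets are on the hopper floor, at crop pixels (208,118), (256,138), (208,152), (157,167), (232,180) and (170,192). Next I'll retreat with the empty cup.

jog_arm(
  steps=[
    [50,[0,0,-0.5],0],
    [50,[0,0,-1.0],0],
    [50,[-0.4,0.7,-1.1],0],
    [50,[-0.8,1.4,-1.0],0],
    [50,[-1.2,2.1,-0.5],0],
    [50,[-1.38,2.5,0.2],0],
    [50,[-1.38,2.5,0.8],0],
    [50,[-1.38,2.5,1.06],0],
    [50,[-1.38,2.5,1.06],0],
  ],
)

```text
time: 20.42
tcp_pos: [0.5573, -0.2398, 0.0458]
ee_rot: [[0.946, 0.324, -0.01], [0.324, -0.946, -0.009], [-0.013, 0.005, -1.0]]
force: [0.1, 0.8, -1.2]
opening: 0.0563
```

jog_arm(
  steps=[
    [50,[0,0,0],0],
    [50,[0,0,0],0],
    [50,[0,0,0],0],
  ],
  squeeze=3,
)

```text
time: 20.8
tcp_pos: [0.5592, -0.2404, 0.0481]
ee_rot: [[0.946, 0.324, -0.005], [0.324, -0.946, -0.011], [-0.008, 0.009, -1.0]]
force: [-0.2, 0.2, -0.9]
opening: 0.0562
```

Run:
```python
from h import *
look('15')
a=cv2.imread("pics/w15.png");b=cv2.imread("pics/s15.png")
cv2.imwrite("pics/v15.png",np.hstack([cv2.resize(a[160:360,220:420],(400,400),interpolation=2),cv2.resize(b[210:350,330:470],(400,400),interpolation=2)]))
```

```text
[ 0.5592 -0.2404  0.0481] [-0.2  0.2 -0.9] 0.0562 20.8
P-E tool [-31.9 150.2  52.6]
```

View pics/v15.png

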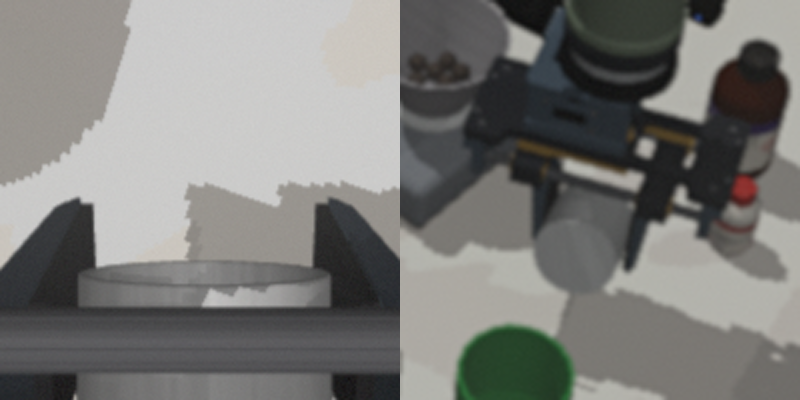

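Run:
```python
from workcell import camera_model
import numpy as np,cv2
cm=camera_model("top");K=np.array(cm["intrinsics"]);R=np.array(cm["R"]);t=np.array(cm["t"]);C=-R.T@t
def ray(uv,z):
    d=R.T@np.linalg.solve(K,[*uv,1]);return C+d*(z-C[2])/d[2]
im=cv2.imread("pics/top0.png")
im=cv2.resize(im[180:262,230:345],None,fx=6,fy=6,interpolation=2);cv2.imwrite("pics/mill.png",im)
for uv in((250,248),(300,249),(330,249)): print(uv,ray(uv,.05).round(4))
for uv in((353,297),(285,296)): print(uv,ray(uv,.02).round(4))
```

```text
(250, 248) [0.5225 0.1047 0.05  ]
(300, 249) [ 0.5175 -0.0274  0.05  ]
(330, 249) [ 0.5161 -0.1067  0.05  ]
(353, 297) [ 0.3878 -0.1671  0.02  ]
(285, 296) [0.3937 0.0155 0.02  ]
```

View pics/mill.png

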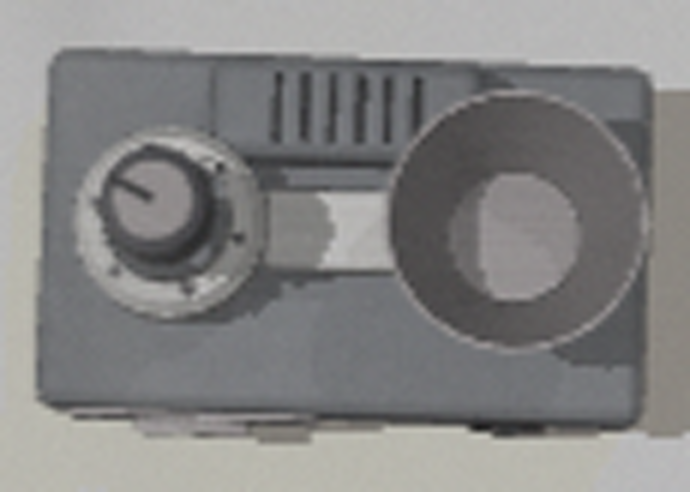

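jog_arm(
  steps=[
    [50,[0,0,-0.8],-8],
    [50,[0,0,-1.5],-18],
    [50,[0,-0.6,-1.5],-28],
    [50,[-0.1,-1.2,-1.5],-39],
    [50,[-0.2,-1.8,-1.5],-49],
    [50,[-0.3,-2.4,-1.5],-60],
    [50,[-0.4,-3.0,-1.5],-71],
    [50,[-0.5,-3.5,-1.5],-81],
    [50,[-0.587,-4.0,-1.5],-92],
    [50,[-0.587,-4.08,-1.5],-103],
    [50,[-0.587,-4.08,-1.5],-113],
    [50,[-0.587,-4.08,-1.3],-124],
  ],
  squeeze=10,
)

```text
time: 22.4
tcp_pos: [0.4474, -0.0192, 0.1245]
ee_rot: [[-0.798, 0.602, -0.004], [0.602, 0.798, -0.01], [-0.003, -0.01, -1.0]]
force: [0.8, -0.1, -1.5]
opening: 0.0565
```

Run:
```python
from h import *
s=sensors.read_state();R=np.array(s["ee_rot"]);print(np.round(s["tcp_pos"],4),R.round(3).tolist(),np.round(s["joint_pos"],2))
ang=np.degrees(np.arctan2(R[1,0],R[0,0]));print("xt ang",ang)
tgt=np.array([.4465,-.02,.0334]);print("to target units",(R.T@(tgt-s["tcp_pos"])/.06).round(3), "spin",ang-178.3)
```

```text
[ 0.4474 -0.0192  0.1245] [[-0.798, 0.602, -0.004], [0.602, 0.798, -0.01], [-0.003, -0.01, -1.0]] [-0.06  0.21  1.97 -0.01  0.96 -0.98]
xt ang 142.98515510223686
to target units [ 0.008 -0.004  1.518] spin -35.31484489776315
```

jog_arm(
  steps=[
    [50,[0,0,0.3],-10],
    [50,[0,0,0.7],-20],
    [50,[0,0,1.1],-30],
    [50,[0,0,1.4],-35],
    [50,[0,0,1.52],-35],
  ],
)

```text
time: 23.02
tcp_pos: [0.4455, -0.0202, 0.0318]
ee_rot: [[-0.999, 0.043, -0.008], [0.043, 0.999, -0.01], [0.007, -0.01, -1.0]]
force: [0.4, -1.5, -0.7]
opening: 0.0565
```

Run:
```python
from h import *
T,K,s=wpose();R=np.array(s["ee_rot"]);print(np.round(s["tcp_pos"],4),R.round(3).tolist(),np.round(s["force"],1))
a=capture("wrist");b=capture("scene");c=capture("top")
cv2.imwrite("pics/w16.png",a);cv2.imwrite("pics/s16.png",b)
cv2.imwrite("pics/v16.png",np.hstack([cv2.resize(a[160:360,220:420],(400,400),interpolation=2),cv2.resize(b[190:310,230:350],(400,400),interpolation=2)]))
```

```text
[ 0.4455 -0.0202  0.0318] [[-0.999, 0.043, -0.008], [0.043, 0.999, -0.01], [0.007, -0.01, -1.0]] [ 0.4 -1.5 -0.7]
```

View pics/v16.png

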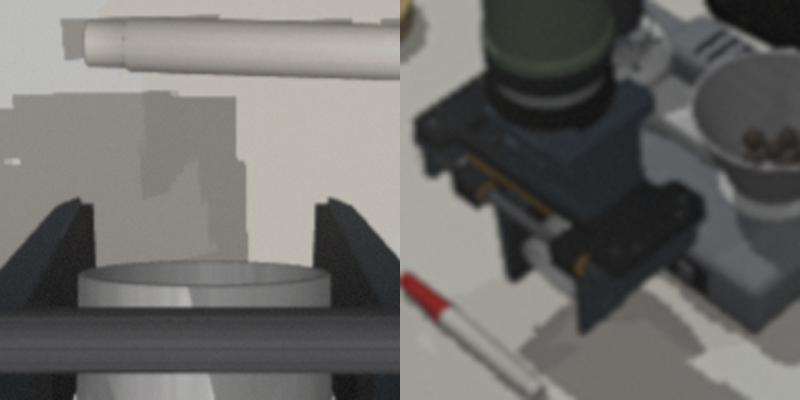

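jog_arm(
  steps=[
    [50,[-0.09,0,0],0],
    [50,[-0.17,0,0.0],0],
    [50,[-0.21,0,-0.09],0],
    [50,[-0.25,0,-0.19],0],
    [50,[-0.305,0,-0.29],0],
    [50,[-0.37,0,-0.39],0],
    [50,[-0.45,0,-0.475],0],
    [50,[-0.54,0,-0.55],0],
  ],
  squeeze=10,
)

```text
time: 24.18
tcp_pos: [0.479, -0.0213, 0.0656]
ee_rot: [[-0.999, 0.042, -0.006], [0.042, 0.999, -0.01], [0.006, -0.01, -1.0]]
force: [-0.1, 1.0, -0.1]
opening: 0.0562
```

Run:
```python
from h import *
T,K,s=wpose();R=np.array(s["ee_rot"]);print(np.round(s["tcp_pos"],4),np.round(s["force"],1),s["opening"])
a=capture("wrist");b=capture("scene")
cv2.imwrite("pics/w17.png",a);cv2.imwrite("pics/s17.png",b)
cv2.imwrite("pics/v17.png",np.hstack([cv2.resize(a[160:360,220:420],(400,400),interpolation=2),cv2.resize(b[180:300,230:350],(400,400),interpolation=2)]))
```

```text
[ 0.479  -0.0213  0.0656] [-0.1  1.  -0.1] 0.056179531268366174
```

View pics/v17.png

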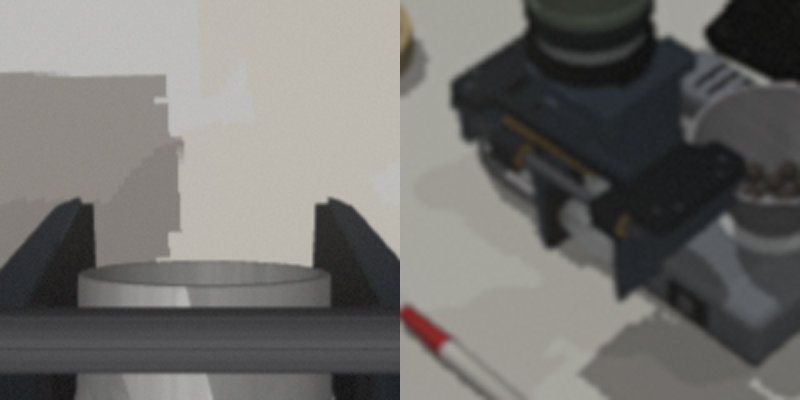

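jog_arm(
  steps=[
    [50,[0.35,0,-0.05],0],
    [50,[0.55,0,0.3],0],
    [50,[0.55,0,0.7],0],
    [50,[0.5,0,0.82],0],
    [50,[0.43,0,0.82],0],
    [50,[0.37,0,0.82],0],
    [50,[0.32,0,0.82],0],
    [50,[0.27,0,0.82],0],
    [50,[0.24,0,0.82],0],
    [50,[0.24,0,0.82],0],
  ],
  squeeze=8,
)

```text
time: 25.52
tcp_pos: [0.4593, -0.0209, 0.0155]
ee_rot: [[-0.999, 0.042, -0.016], [0.042, 0.999, -0.01], [0.016, -0.01, -1.0]]
force: [-8.3, 0.2, 1.8]
opening: 0.0569
```

Run:
```python
from h import *
T,K,s=wpose();R=np.array(s["ee_rot"]);print(np.round(s["tcp_pos"],4),np.round(s["force"],1),s["opening"])
a=capture("wrist");b=capture("scene")
cv2.imwrite("pics/w18.png",a);cv2.imwrite("pics/s18.png",b)
cv2.imwrite("pics/v18.png",np.hstack([cv2.resize(a[160:360,220:420],(400,400),interpolation=2),cv2.resize(b[180:300,230:350],(400,400),interpolation=2)]))
```

```text
[ 0.4593 -0.0209  0.0155] [-8.3  0.2  1.8] 0.05690056421629838
```

View pics/v18.png

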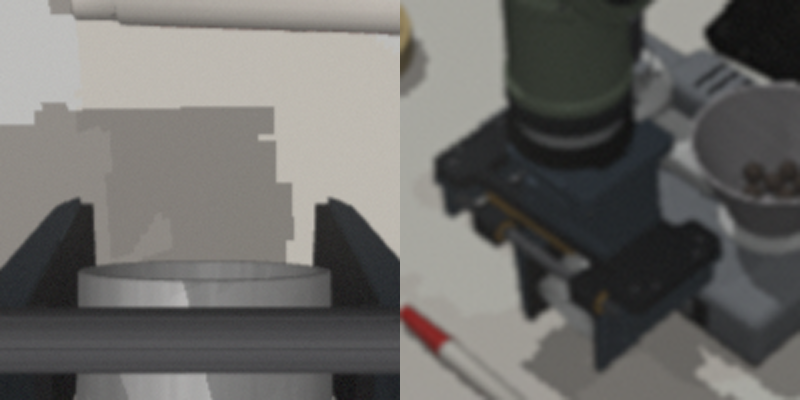

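jog_arm(
  steps=[
    [50,[0.08,0,0.05],0],
    [50,[0.08,0,0.08],0],
    [66,[0.05,0,0.08],0],
    [66,[0.0,0,0.08],0],
    [66,[-0.03,0,0.08],0],
    [66,[-0.03,0,0.08],0],
  ],
  squeeze=10,
)

```text
time: 26.38
tcp_pos: [0.4662, -0.0213, 0.0114]
ee_rot: [[-0.999, 0.042, -0.006], [0.042, 0.999, -0.01], [0.005, -0.01, -1.0]]
force: [-0.4, -0.3, 0.6]
opening: 0.066
```

Run:
```python
from h import *
T,K,s=wpose();R=np.array(s["ee_rot"]);print(np.round(s["tcp_pos"],4),np.round(s["force"],1),s["opening"])
a=capture("wrist");b=capture("scene")
cv2.imwrite("pics/w19.png",a);cv2.imwrite("pics/s19.png",b)
cv2.imwrite("pics/v19.png",np.hstack([cv2.resize(a[160:360,220:420],(400,400),interpolation=2),cv2.resize(b[180:300,230:350],(400,400),interpolation=2)]))
```

```text
[ 0.4662 -0.0213  0.0114] [-0.4 -0.3  0.6] 0.06600059112698464
```

View pics/v19.png

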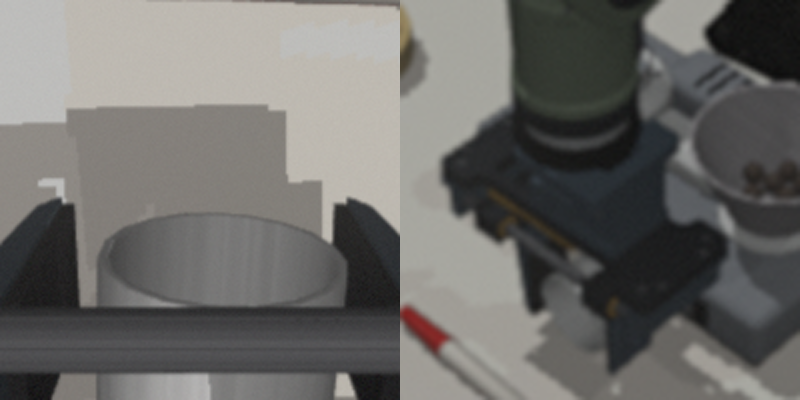

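jog_arm(
  steps=[
    [50,[-0.07,0,0],0],
    [50,[-0.07,0,0],0],
    [50,[-0.07,0,0],0],
    [50,[0.05,0,-0.1],0],
    [50,[0.05,0,-0.5],0],
    [50,[0.02,0,-0.717],0],
    [50,[-0.06,0,-0.717],0],
    [50,[-0.112,0,-0.717],0],
    [50,[-0.17,0,-0.805],0],
    [50,[-0.233,0,-0.891],0],
    [50,[-0.31,0,-0.96],0],
    [50,[-0.391,0,-1.026],0],
  ],
  squeeze=10,
)

```text
time: 27.98
tcp_pos: [0.4894, -0.0216, 0.0728]
ee_rot: [[-0.999, 0.042, -0.007], [0.042, 0.999, -0.01], [0.007, -0.01, -1.0]]
force: [-1.9, 0.7, -0.8]
opening: 0.0563
```

Run:
```python
from h import *
T,K,s=wpose();R=np.array(s["ee_rot"]);print(np.round(s["tcp_pos"],4),np.round(s["force"],1),s["opening"])
a=capture("wrist");b=capture("scene")
cv2.imwrite("pics/w20.png",a);cv2.imwrite("pics/s20.png",b)
cv2.imwrite("pics/v20.png",np.hstack([cv2.resize(a[160:360,220:420],(400,400),interpolation=2),cv2.resize(b[180:300,230:350],(400,400),interpolation=2)]))
```

```text
[ 0.4894 -0.0216  0.0728] [-1.9  0.7 -0.8] 0.05625956863791004
```

View pics/v20.png

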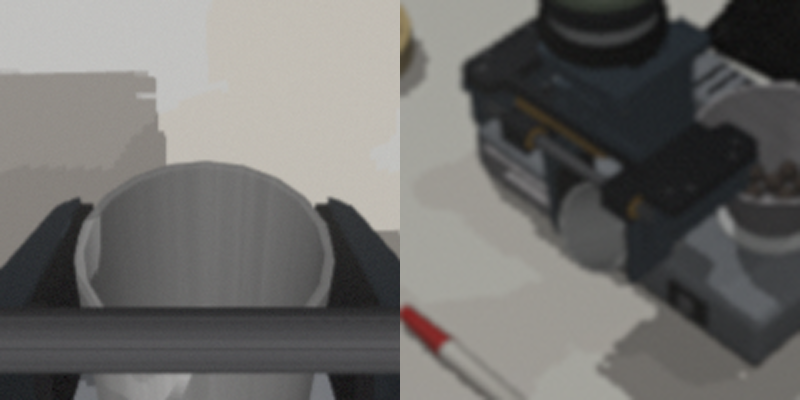

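jog_arm(
  steps=[
    [50,[-0.1,0,-0.04],0],
    [50,[-0.195,0,-0.075],0],
    [50,[-0.3,0,-0.095],0],
    [50,[-0.4,0,-0.1],0],
    [50,[-0.5,0,-0.095],0],
    [50,[-0.61,0,-0.085],0],
  ],
  squeeze=10,
)

```text
time: 28.82
tcp_pos: [0.5257, -0.0231, 0.0777]
ee_rot: [[-0.999, 0.042, -0.009], [0.042, 0.999, -0.01], [0.008, -0.01, -1.0]]
force: [-13.2, 1.5, 15.2]
opening: 0.0563
```

Run:
```python
from h import *
T,K,s=wpose();R=np.array(s["ee_rot"]);print(np.round(s["tcp_pos"],4),np.round(s["force"],1),s["opening"])
a=capture("wrist");b=capture("scene")
cv2.imwrite("pics/w21.png",a);cv2.imwrite("pics/s21.png",b)
cv2.imwrite("pics/v21.png",np.hstack([cv2.resize(a[160:360,220:420],(400,400),interpolation=2),cv2.resize(b[160:280,250:370],(400,400),interpolation=2)]))
```

```text
[ 0.5257 -0.0231  0.0777] [-13.2   1.5  15.2] 0.0562937815945487
```

View pics/v21.png

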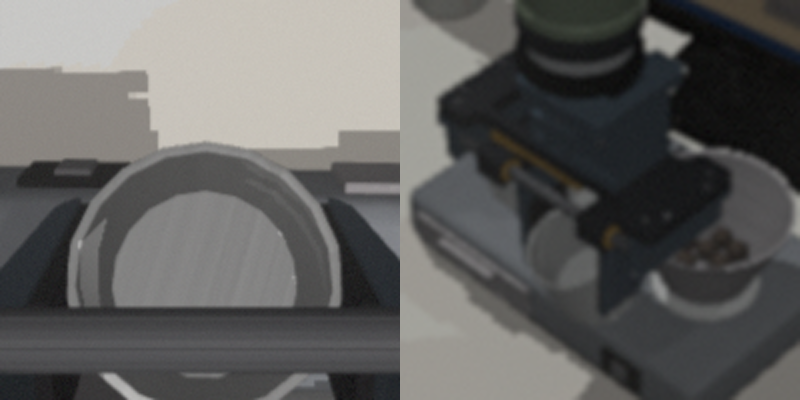

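Run:
```python
from h import *
T,K,s=wpose()
p,f=fitcup(T,K,s,[231.5,137,255,348]);print(p.round(1),f.round(1))
t=np.radians(p[0]);a2=np.array([np.sin(t),np.cos(t)]);b2=np.array([np.cos(t),-np.sin(t)])
B=np.array([p[1],18.8+p[2]])-a2*44.5
print("bottom c (toolx,up)",B,"front corner",B+29*b2,"back",B-29*b2)
a=cv2.imread("pics/w21.png");im=cv2.resize(a[180:380,220:420],None,fx=2,fy=2)
cupdraw(im,T,K,s,*p,h=44.5,S=2,o=(220,180));cv2.imwrite("pics/x21.png",im)
```

```text
[25.7  4.5  1.1] [-0.   0.1  0.1 -0.1]
bottom c (toolx,up) [-14.81806097 -20.20246107] front corner [ 11.30870321 -32.78785711] back [-40.94482515  -7.61706503]
```

View pics/x21.png

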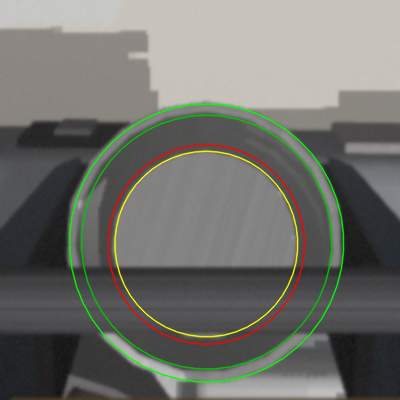

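jog_arm(
  steps=[
    [50,[0.3,0,-0.2],0],
    [50,[1.0,0,-0.2],0],
    [50,[1.38,0,0.0],0],
    [50,[1.38,0,0.4],0],
    [50,[1.38,0,0.62],0],
    [50,[1.33,0,0.7],0],
    [50,[1.28,0,0.78],0],
    [50,[1.24,0,0.84],0],
    [50,[1.24,0,0.84],0],
  ],
  squeeze=6,
)

```text
time: 30.05
tcp_pos: [0.4532, -0.0206, 0.0282]
ee_rot: [[-0.999, 0.042, -0.003], [0.042, 0.999, -0.01], [0.003, -0.01, -1.0]]
force: [1.0, -0.3, 0.4]
opening: 0.0563
```

Run:
```python
from h import *
T,K,s=wpose();R=np.array(s["ee_rot"]);print(np.round(s["tcp_pos"],4),np.round(s["force"],1),s["opening"])
a=capture("wrist");b=capture("scene")
cv2.imwrite("pics/w22.png",a);cv2.imwrite("pics/s22.png",b)
cv2.imwrite("pics/v22.png",np.hstack([cv2.resize(a[160:360,220:420],(400,400),interpolation=2),cv2.resize(b[180:300,230:350],(400,400),interpolation=2)]))
```

```text
[ 0.4532 -0.0206  0.0282] [ 1.  -0.3  0.4] 0.05631951730952134
```

View pics/v22.png

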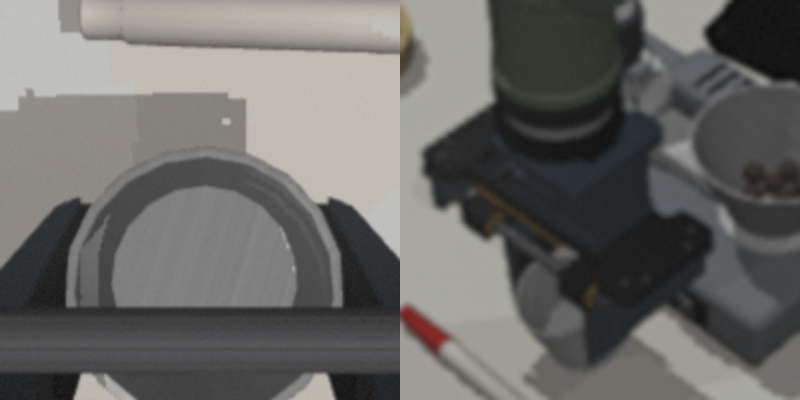

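jog_arm(
  steps=[
    [50,[-0.05,0,0.06],0],
    [50,[-0.1,0,0.1],0],
    [50,[-0.1,0,0.1],0],
    [76,[-0.1,0,0.1],0],
    [76,[-0.1,0,0.1],0],
    [76,[-0.1,0,-0.4],0],
    [80,[-0.1,0,-1.2],0],
    [84,[-0.1,0,-2.0],0],
    [88,[-0.1,0,-2.6],0],
  ],
  squeeze=6,
)

```text
time: 31.28
tcp_pos: [0.4582, -0.0192, 0.1853]
ee_rot: [[-0.999, 0.042, -0.006], [0.042, 0.999, -0.01], [0.005, -0.01, -1.0]]
force: [0.5, -0.0, -0.5]
opening: 0.0874
```

Run:
```python
from h import *
T,K,s=wpose();R=np.array(s["ee_rot"]);print(np.round(s["tcp_pos"],4),R.round(3).tolist(),np.round(s["force"],1),s["opening"],np.round(s["joint_pos"],2))
a=capture("wrist")
for d in mark_of("wrist","cap_grip")[:2]: print(d["p"],T[:3,:3]@np.array(d["point"])+T[:3,3])
b=capture("scene")
cm=camera_model("scene");Rc=np.array(cm["R"]);tc=np.array(cm["t"])
for d in mark_of("scene","cup_mid")[:4]: print("cup",d["p"],(Rc.T@(np.array(d["point"])-tc)).round(4))
for d in mark_of("scene","cap_grip")[:1]: print("cap",d["p"],(Rc.T@(np.array(d["point"])-tc)).round(4))
cv2.imwrite("pics/w23.png",a);cv2.imwrite("pics/s23.png",b)
cv2.imwrite("pics/v23.png",np.hstack([cv2.resize(a,(400,300)),cv2.resize(b[150:300,200:400],(400,300),interpolation=2)]))
```

```text
[ 0.4582 -0.0192  0.1853] [[-0.999, 0.042, -0.006], [0.042, 0.999, -0.01], [0.005, -0.01, -1.0]] [ 0.5 -0.  -0.5] 0.08744294451555121 [-0.06  0.16  1.86 -0.01  1.13 -1.58]
0.63 [ 0.38123539 -0.1643701   0.00304568]
cup 0.94 [ 0.4124 -0.2802  0.0388]
cup 0.72 [ 0.4651 -0.0228  0.0284]
cup 0.7 [ 0.4068 -0.4032  0.0392]
cap 0.48 [0.6055 0.0787 0.1207]
```

View pics/v23.png

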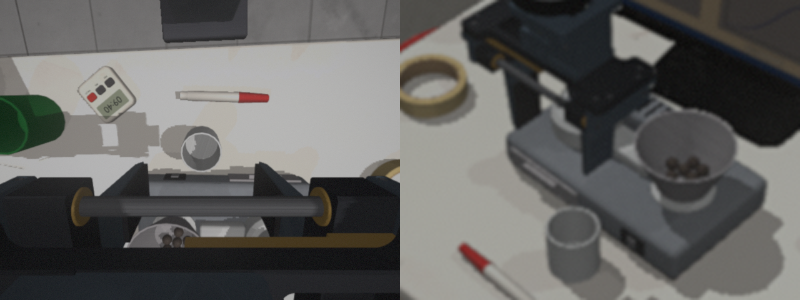

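Run:
```python
from h import *
cs=camera_model("scene");ct=camera_model("top")
def Pm(c): return np.array(c["intrinsics"])@np.hstack([np.array(c["R"]),np.array(c["t"]).reshape(3,1)])
P1,P2=Pm(cs),Pm(ct)
for n,a,b in(("TL",(282,40),(160,113)),("TR",(467,110),(380,101)),("BR",(440,213),(372,152)),("BL",(279,127),(178,170))):
    X=cv2.triangulatePoints(P1,P2,np.array(a,float).reshape(2,1),np.array(b,float).reshape(2,1));X=(X[:3]/X[3]).ravel()
    q=P1@np.r_[X,1];print(n,X.round(3),(q[:2]/q[2]-a).round(1))
T,K,s=wpose()
print("to above cap", (np.array(s["ee_rot"]).T@(np.array([.6035,.081,.175])-s["tcp_pos"])/.06).round(2))
```

```text
TL [0.785 0.262 0.345] [ 2.4 -0.2]
TR [ 0.804 -0.202  0.346] [ 1.9 -0.3]
BR [ 0.756 -0.214  0.117] [ 0.9 -0.1]
BL [0.727 0.259 0.14 ] [-6.5  0.2]
to above cap [-2.36  1.77  0.09]
```

jog_arm(
  steps=[
    [88,[-0.6,0.45,0.0],0],
    [88,[-1.2,0.9,0.0],0],
    [88,[-1.8,1.35,0.05],0],
    [88,[-2.36,1.77,0.1],0],
    [88,[-2.36,1.77,0.1],0],
  ],
)

```text
time: 32.15
tcp_pos: [0.6049, 0.0823, 0.1723]
ee_rot: [[-0.999, 0.04, -0.011], [0.04, 0.999, -0.01], [0.011, -0.011, -1.0]]
force: [-0.4, -0.3, 0.0]
opening: 0.0883
```

Run:
```python
from h import *
T,K,s=wpose();R=np.array(s["ee_rot"]);tp=np.array(s["tcp_pos"]);print(tp.round(4),np.round(s["joint_pos"],3))
a=capture("wrist");cv2.imwrite("pics/w24.png",a)
out=[]
for c in((.6035,.081),):
    im=cv2.resize(a[180:330,220:420],None,fx=4,fy=4,interpolation=2);raw=im.copy()
    for z,r,col in((.142,.0225,(0,255,0)),(.0995,.028,(0,255,255))):
        q=np.array([pix(T,K,[c[0]+r*np.cos(f),c[1]+r*np.sin(f),z]) for f in np.linspace(0,6.28,50)])
        q=(q-[220,180]+.5)*4-.5
        cv2.polylines(im,[np.round(q*8).astype(int)],True,col,1,cv2.LINE_AA,3)
    cv2.imwrite("pics/x24.png",im);cv2.imwrite("pics/y24.png",raw)
for d in mark_of("wrist","cap_grip")[:2]: print(d["p"],T[:3,:3]@np.array(d["point"])+T[:3,3])
```

```text
[0.6049 0.0823 0.1723] [ 0.121  0.409  1.535 -0.01   1.21  -1.406]
0.86 [0.60451669 0.08155848 0.12147026]
```

View pics/x24.png

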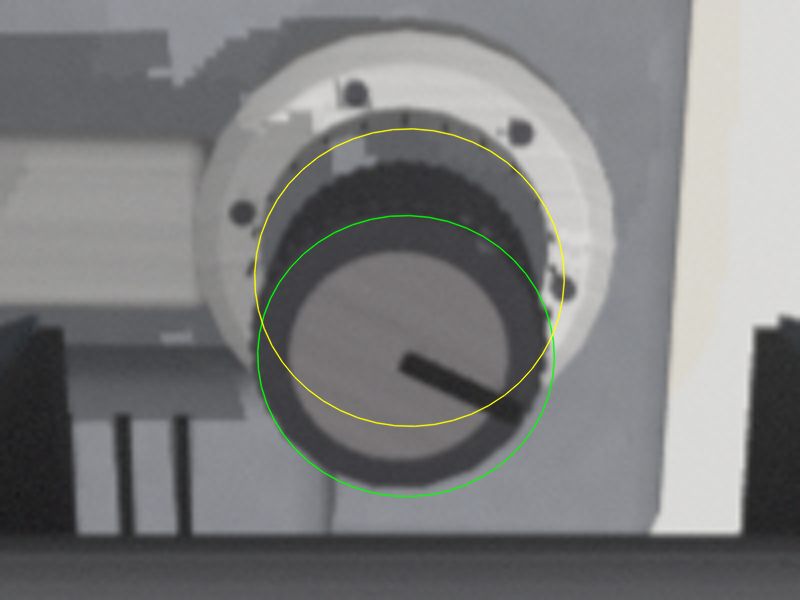

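jog_arm(
  steps=[
    [88,[0.02,-0.01,0.5],0],
    [88,[0.02,-0.01,0.9],0],
    [70,[0.02,-0.01,1.1],0],
    [38,[0.02,-0.01,1.1],0],
    [38,[0.02,-0.01,1.1],0],
    [38,[0.02,-0.01,1.1],0],
    [38,[0.02,-0.01,1.1],0],
    [38,[0.02,-0.01,1.1],0],
  ],
  squeeze=22,
)

```text
time: 33.25
tcp_pos: [0.6032, 0.0804, 0.1105]
ee_rot: [[-0.999, 0.042, -0.005], [0.042, 0.999, -0.009], [0.004, -0.009, -1.0]]
force: [0.2, 2.6, 2.8]
opening: 0.0449
```

```bash
cat >> h.py <<'E'
def yaw():
    s=sensors.read_state();R=np.array(s["ee_rot"])
    print("t",round(s["time"],2),"tcp",np.round(s["tcp_pos"],4),"yaw_x",round(np.degrees(np.arctan2(R[1,0],R[0,0])),2),"F",np.round(s["force"],1),"M",np.round(s["ft_torque"],3),"q6",round(s["joint_pos"][5],3),"op",round(s["opening"],4))
E
python3 -c "
from h import *
yaw()"
```

```text
t 33.25 tcp [0.6032 0.0804 0.1105] yaw_x 177.6 F [0.2 2.6 2.8] M [0.539 0.005 0.007] q6 -1.406 op 0.0449
```

jog_arm(
  steps=[
    [38,[0,0,0],8],
    [38,[0,0,0],18],
    [38,[0,0,0],28],
    [38,[0,0,0.01],38],
    [38,[0,0,0.01],48],
    [38,[0,0,0.01],58],
    [38,[0,0,0.02],68],
    [38,[0,0,0.02],78],
  ],
)

```text
time: 34.25
tcp_pos: [0.6033, 0.0808, 0.1093]
ee_rot: [[-0.161, 0.987, -0.005], [0.987, 0.161, -0.008], [-0.007, -0.006, -1.0]]
force: [-0.1, 3.2, 2.2]
opening: 0.0448
```

```bash
python3 -c "
from h import *
yaw()"
```

```text
t 34.25 tcp [0.6033 0.0808 0.1093] yaw_x 99.28 F [-0.1  3.2  2.2] M [0.712 0.13  0.095] q6 -0.039 op 0.0448
```

jog_arm(
  steps=[
    [38,[0,0,0],8],
    [38,[0,0,0.005],16],
    [38,[0,0,0.007],24],
    [38,[0,0,0.007],24],
  ],
)

```text
time: 34.75
tcp_pos: [0.6034, 0.0807, 0.1088]
ee_rot: [[0.247, 0.969, -0.004], [0.969, -0.248, -0.008], [-0.009, -0.002, -1.0]]
force: [1.2, 4.5, 4.1]
opening: 0.0448
```

```bash
python3 -c "
from h import *
yaw()"
```

```text
t 34.75 tcp [0.6034 0.0807 0.1088] yaw_x 75.67 F [1.2 4.5 4.1] M [ 0.915  0.022 -0.072] q6 0.373 op 0.0448
```

jog_arm(
  steps=[
    [38,[0,0,0],8],
    [38,[0,0,0.005],16],
    [38,[0,0,0.007],24],
  ],
)

```text
time: 35.12
tcp_pos: [0.6035, 0.0808, 0.1084]
ee_rot: [[0.623, 0.783, -0.004], [0.782, -0.623, -0.008], [-0.009, 0.002, -1.0]]
force: [0.7, 3.9, 4.0]
opening: 0.0445
```

```bash
python3 -c "
from h import *
yaw()"
```

```text
t 35.12 tcp [0.6035 0.0808 0.1084] yaw_x 51.49 F [0.7 3.9 4. ] M [ 1.035 -0.013  0.12 ] q6 0.795 op 0.0445
```

jog_arm(
  steps=[
    [38,[0,0,0],8],
    [38,[0,0,0.004],16],
  ],
)

```text
time: 35.38
tcp_pos: [0.6036, 0.0808, 0.1081]
ee_rot: [[0.814, 0.581, -0.004], [0.581, -0.814, -0.008], [-0.008, 0.004, -1.0]]
force: [-0.2, 4.4, 4.4]
opening: 0.0446
```

```bash
python3 -c "
from h import *
yaw()
a=capture('wrist');b=capture('scene');cv2.imwrite('pics/w25.png',a);cv2.imwrite('pics/s25.png',b)
cv2.imwrite('pics/v25.png',np.hstack([cv2.resize(a[200:400,220:420],(400,400)),cv2.resize(b[140:240,240:340],(400,400))]))"
```

```text
t 35.38 tcp [0.6036 0.0808 0.1081] yaw_x 35.49 F [-0.2  4.4  4.4] M [0.998 0.028 0.087] q6 1.074 op 0.0446
```

View pics/v25.png

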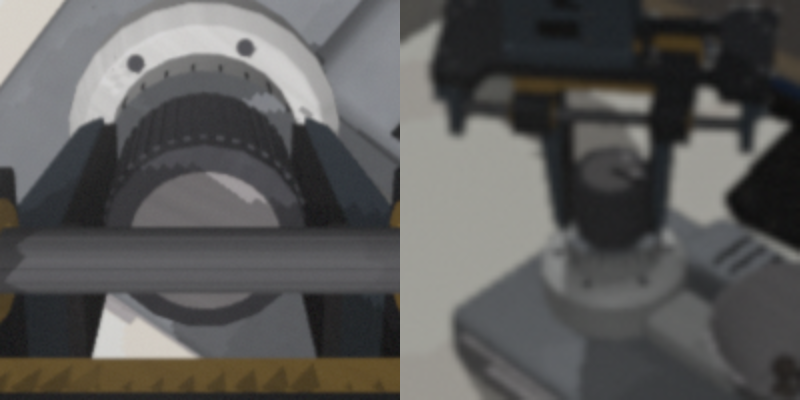

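jog_arm(
  steps=[
    [38,[0,0,0],6],
    [38,[0,0,0.002],12],
    [38,[0,0,0.002],12],
  ],
)

```text
time: 35.85
tcp_pos: [0.6018, 0.0797, 0.1079]
ee_rot: [[0.914, 0.406, -0.008], [0.406, -0.914, -0.01], [-0.011, 0.006, -1.0]]
force: [-2.5, 3.1, 7.1]
opening: 0.0447
```

```bash
python3 -c "
from h import *
yaw()"
```

```text
t 35.85 tcp [0.6018 0.0797 0.1079] yaw_x 23.93 F [-2.5  3.1  7.1] M [0.587 0.591 0.427] q6 1.277 op 0.0447
```

jog_arm(
  steps=[
    [38,[0,0,0],-5],
    [38,[0,0,-0.005],-15],
    [38,[0,0,-0.01],-25],
    [38,[0,0,-0.015],-35],
    [38,[0,0,-0.018],-45],
    [38,[0,0,-0.02],-55],
    [38,[0,0,-0.023],-65],
    [38,[0,0,-0.025],-75],
    [38,[0,0,-0.028],-84],
    [38,[0,0,-0.03],-90.5],
    [38,[0,0,-0.03],-90.5],
  ],
)

```text
time: 37.22
tcp_pos: [0.6044, 0.0789, 0.1095]
ee_rot: [[-0.411, 0.912, -0.003], [0.912, 0.41, -0.011], [-0.009, -0.007, -1.0]]
force: [3.8, -0.4, 1.5]
opening: 0.0443
```

```bash
python3 -c "
from h import *
yaw()
a=capture('wrist');b=capture('scene');c=capture('top');cv2.imwrite('pics/w26.png',a);cv2.imwrite('pics/s26.png',b);cv2.imwrite('pics/t26.png',c)
cv2.imwrite('pics/v26.png',np.hstack([cv2.resize(a[200:400,220:420],(400,400)),cv2.resize(b[140:240,240:340],(400,400))]))"
```

```text
t 37.23 tcp [0.6044 0.0789 0.1095] yaw_x 114.24 F [ 3.8 -0.4  1.5] M [ 0.02  -1.007  0.046] q6 -0.3 op 0.0443
```

View pics/v26.png

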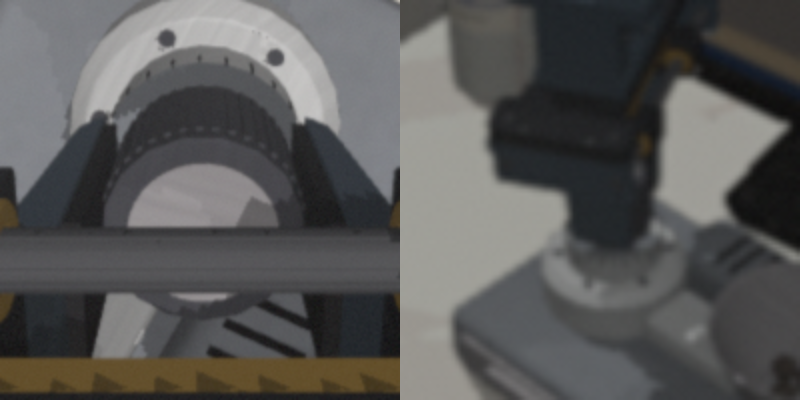

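Tool yaw shows about 90° backed off, but the fingers over-travelled a few degrees at the stop, by slip or by twist. I'll approach the stop again finely to find exactly where contact begins.

jog_arm(
  steps=[
    [38,[0,0,0.003],10],
    [38,[0,0,0.005],20],
    [38,[0,0,0.008],30],
    [38,[0,0,0.01],40],
    [38,[0,0,0.013],50],
    [38,[0,0,0.017],60],
    [38,[0,0,0.02],70],
    [38,[0,0,0.022],79],
    [38,[0,0,0.022],80],
  ],
)

```text
time: 38.5
tcp_pos: [0.6019, 0.0795, 0.1081]
ee_rot: [[0.827, 0.562, -0.008], [0.561, -0.827, -0.011], [-0.012, 0.004, -1.0]]
force: [0.1, -0.2, 5.8]
opening: 0.0446
```

```bash
python3 -c "
from h import *
yaw()"
```

```text
t 38.5 tcp [0.6019 0.0795 0.1081] yaw_x 34.16 F [ 0.1 -0.2  5.8] M [0.074 0.07  0.047] q6 1.097 op 0.0446
```

jog_arm(
  steps=[
    [38,[0,0,0],2],
  ],
)

```text
time: 38.62
tcp_pos: [0.6019, 0.0795, 0.1081]
ee_rot: [[0.846, 0.533, -0.008], [0.533, -0.846, -0.01], [-0.012, 0.005, -1.0]]
force: [-0.0, 0.1, 4.9]
opening: 0.0447
```

```bash
python3 -c "
from h import *
yaw()"
```

```text
t 38.62 tcp [0.6019 0.0795 0.1081] yaw_x 32.2 F [-0.   0.1  4.9] M [0.039 0.073 0.087] q6 1.132 op 0.0447
```

jog_arm(
  steps=[
    [38,[0,0,0],2],
  ],
)

```text
time: 38.75
tcp_pos: [0.6019, 0.0796, 0.108]
ee_rot: [[0.864, 0.503, -0.008], [0.503, -0.864, -0.01], [-0.012, 0.005, -1.0]]
force: [-0.2, 0.7, 5.0]
opening: 0.0447
```

```bash
python3 -c "
from h import *
yaw()"
```

```text
t 38.75 tcp [0.6019 0.0796 0.108 ] yaw_x 30.19 F [-0.2  0.7  5. ] M [0.079 0.113 0.087] q6 1.167 op 0.0447
```

jog_arm(
  steps=[
    [38,[0,0,0],2],
  ],
)

```text
time: 38.88
tcp_pos: [0.6018, 0.0796, 0.108]
ee_rot: [[0.881, 0.473, -0.008], [0.472, -0.881, -0.01], [-0.012, 0.005, -1.0]]
force: [0.0, 1.0, 5.4]
opening: 0.0446
```

```bash
python3 -c "
from h import *
yaw()"
```

```text
t 38.88 tcp [0.6018 0.0796 0.108 ] yaw_x 28.19 F [0.  1.  5.4] M [0.164 0.108 0.075] q6 1.202 op 0.0446
```

jog_arm(
  steps=[
    [38,[0,0,0],2],
  ],
)

```text
time: 39.0
tcp_pos: [0.6018, 0.0797, 0.1079]
ee_rot: [[0.897, 0.441, -0.008], [0.441, -0.897, -0.01], [-0.012, 0.005, -1.0]]
force: [0.0, 1.9, 4.7]
opening: 0.0445
```

```bash
python3 -c "
from h import *
yaw()"
```

```text
t 39.0 tcp [0.6018 0.0797 0.1079] yaw_x 26.18 F [0.  1.9 4.7] M [0.182 0.171 0.104] q6 1.237 op 0.0445
```

jog_arm(
  steps=[
    [38,[0,0,0],1],
  ],
)

```text
time: 39.12
tcp_pos: [0.6018, 0.0797, 0.108]
ee_rot: [[0.905, 0.426, -0.008], [0.426, -0.905, -0.01], [-0.012, 0.006, -1.0]]
force: [-0.3, 0.0, 5.8]
opening: 0.0447
```

```bash
python3 -c "
from h import *
yaw()"
```

```text
t 39.12 tcp [0.6018 0.0797 0.108 ] yaw_x 25.18 F [-0.3  0.   5.8] M [0.193 0.156 0.087] q6 1.254 op 0.0447
```

jog_arm(
  steps=[
    [38,[0,0,0],1],
  ],
)

```text
time: 39.25
tcp_pos: [0.6018, 0.0797, 0.1079]
ee_rot: [[0.912, 0.41, -0.008], [0.41, -0.912, -0.01], [-0.012, 0.006, -1.0]]
force: [-0.5, 1.7, 5.4]
opening: 0.0448
```

```bash
python3 -c "
from h import *
yaw()"
```

```text
t 39.25 tcp [0.6018 0.0797 0.1079] yaw_x 24.23 F [-0.5  1.7  5.4] M [0.267 0.2   0.436] q6 1.271 op 0.0448
```

jog_arm(
  steps=[
    [38,[0,0,0],1],
  ],
)

```text
time: 39.38
tcp_pos: [0.6017, 0.0798, 0.1079]
ee_rot: [[0.918, 0.395, -0.008], [0.395, -0.918, -0.01], [-0.012, 0.006, -1.0]]
force: [0.1, 1.0, 5.1]
opening: 0.0445
```

```bash
python3 -c "
from h import *
yaw()"
```

```text
t 39.38 tcp [0.6017 0.0798 0.1079] yaw_x 23.29 F [0.1 1.  5.1] M [0.283 0.169 0.672] q6 1.288 op 0.0445
```

jog_arm(
  steps=[
    [38,[0,0,0],1],
  ],
)

```text
time: 39.5
tcp_pos: [0.6017, 0.0798, 0.1079]
ee_rot: [[0.925, 0.379, -0.008], [0.379, -0.925, -0.01], [-0.012, 0.006, -1.0]]
force: [0.5, 1.3, 4.9]
opening: 0.0447
```

```bash
python3 -c "
from h import *
yaw()"
```

```text
t 39.5 tcp [0.6017 0.0798 0.1079] yaw_x 22.29 F [0.5 1.3 4.9] M [0.285 0.233 0.708] q6 1.305 op 0.0447
```

jog_arm(
  steps=[
    [38,[0,0,0],1],
  ],
)

```text
time: 39.62
tcp_pos: [0.6017, 0.0799, 0.1079]
ee_rot: [[0.932, 0.363, -0.008], [0.363, -0.932, -0.01], [-0.012, 0.007, -1.0]]
force: [-0.3, 2.0, 4.9]
opening: 0.0448
```

```bash
python3 -c "
from h import *
yaw()"
```

```text
t 39.62 tcp [0.6017 0.0799 0.1079] yaw_x 21.3 F [-0.3  2.   4.9] M [0.323 0.243 0.633] q6 1.322 op 0.0448
```

jog_arm(
  steps=[
    [38,[0,0,0],-6],
    [38,[0,0,-0.003],-16],
    [38,[0,0,-0.006],-26],
    [38,[0,0,-0.01],-36],
    [38,[0,0,-0.013],-46],
    [38,[0,0,-0.016],-56],
    [38,[0,0,-0.019],-66],
    [38,[0,0,-0.022],-76],
    [38,[0,0,-0.025],-85],
    [38,[0,0,-0.025],-90],
    [38,[0,0,-0.025],-91.8],
    [38,[0,0,-0.025],-91.8],
  ],
)

```text
time: 41.12
tcp_pos: [0.6043, 0.079, 0.1095]
ee_rot: [[-0.39, 0.921, -0.003], [0.921, 0.39, -0.011], [-0.009, -0.007, -1.0]]
force: [5.1, -1.9, 1.1]
opening: 0.0447
```

Run:
```python
from h import *
yaw()
b=capture('scene');c=capture('top');cv2.imwrite('pics/s27.png',b);cv2.imwrite('pics/t27.png',c)
cm=camera_model("scene");Rc=np.array(cm["R"]);tc=np.array(cm["t"])
for l in("cup_mid","pellet_0_center","timer","marker"):
    for d in mark_of("scene",l)[:7]: print(l,round(d["p"],2),(Rc.T@(np.array(d["point"])-tc)).round(3))
cv2.imwrite('pics/v27.png',np.hstack([cv2.resize(b[140:290,200:400],(400,300)),cv2.resize(c[180:330,230:430],(400,300))]))
```

```text
t 41.12 tcp [0.6043 0.079  0.1095] yaw_x 112.97 F [ 5.1 -1.9  1.1] M [-0.335 -1.172  0.019] q6 -0.278 op 0.0447
cup_mid 0.88 [ 0.413 -0.283  0.037]
cup_mid 0.73 [ 0.408 -0.403  0.04 ]
cup_mid 0.59 [ 0.465 -0.023  0.029]
pellet_0_center 0.36 [ 0.596 -0.049  0.07 ]
timer 0.89 [ 0.383 -0.161 -0.004]
marker 0.6 [0.393 0.016 0.001]
```

View pics/v27.png

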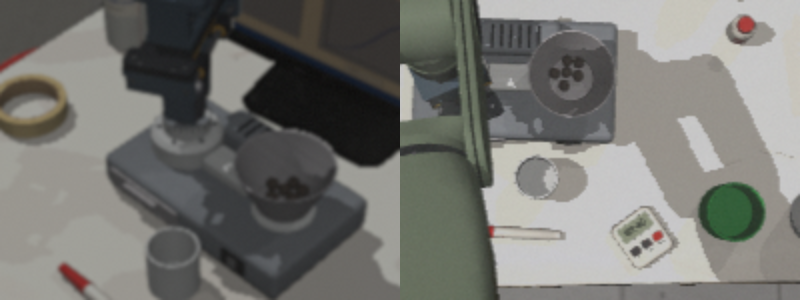

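```bash
python3 -c "
from workcell import arm
print(arm.sign_off())"
```

```text
the job is handed in; nothing more can be done
None
```

The job is done and handed in at about 41 s of the 58 s allowed. No verdict came back.

- **Pour:** The jog has no tilt axis, so I pivoted the small grey cup in the fingers against the hopper's rim and tipped it in. The first try slipped, so I set the cup down, gripped it again higher up and repeated the pour. All six pellets show on the hopper floor in the wrist view and again in the final top view.
- **Cup:** I turned the empty cup back upright using the mill's front edge. In the last pictures it stands upright and empty on the bench at about (0.465, -0.023), in front of the mill. That is not where it started.
- **Gap:** I turned the cap clockwise until the turning moment rose from about 0.09 to 0.65 N m, which is the stop. On the first approach the fingers slipped a few degrees past the stop. I backed off about 90°, approached again in 1° steps to find where contact begins, and backed off again by a net 90° with slip and twist allowed for. The cap is still held, opening 44.7 mm.
- **Uncertainty:** The quarter turn rests on the measured tool angle, probably good to 1–2°. The arm hid the cap's pointer at the end, so I could not check it in a picture.
- **Other things:** The timer and marker measured where they were at the start. The small bottle, tape roll and green cup look unmoved, though I did not measure all of them again.
- **Network reports that disagreed:** One wrist-camera report put the cap on the timer, so I ignored it. The pellet finder reported only one of the six, so the pellet count comes from the pictures.

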